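# Reset the row gauge and line up the choke coils

### The job

Set the row gauge for this batch: loosen its hexagonal lock ring (a good eighth of a turn, before the adjuster is touched), turn the square adjuster until the coil-side face of the side guide is level with the line on the white index, and tighten the lock ring fully again. Only then move every choke coil from the shallow cream tray onto the gauge and stand them in one straight row along the rear fence, the first next to the guide and each further one close beside the last (gaps of a few millimetres), square to the fence with all terminal strips on the robot's side. Leave the other things on the bench alone.

Things in the scene. Friction and masses are not known exactly. Their poses are not given: they have to be found in the camera images.
- station: fixed row gauge: green steel deck 150 mm (x) by 325 mm (y -140 to +185), top 12 mm above the bench. Origin on the bench under the row's middle line; x away from the robot, y left along the row, z up. Steel rear fence, top 24 mm above the bench, face at x = +34 mm. Coil centres belong near x = 0, the row starting at the side guide and growing to +y; gearbox 36 mm high at x = 105, y = -60 mm
- lock_ring (a joint): angle of the lock ring: 0 = fully tight (hard stop); counter-clockwise from above is positive and loosens, 1.7 = other stop. Loose above 0.6, tight below 0.1. About 0.1 N m of friction, stays where left. The adjuster is not to be turned before the ring is loose (nothing physically blocks it)
- ring_grip (a point): centre of the hexagonal dark steel lock ring on the gearbox, vertical axis: 56 mm across flats, 52 to 72 mm above the bench (this point 62 mm). Turns with the ring; its flats face along this x axis and every 60 deg from it. The adjuster on top fits between the fingers; within 60 mm of the axis all else is below 44 mm, but for a neck of 20 mm radius under the ring
- adjuster (a joint): angle of the adjuster, counter-clockwise from above positive, range -0.1 to 4.4; it drives the side guide by a rack: 12 mm of guide travel towards +y of the gauge per radian. About 0.15 N m of friction, stays where left
- adjuster_grip (a point): on the axis of the square brass adjuster that stands on top of the lock ring: 26 mm square, 34 mm high (74 to 108 mm above the bench, this point at 94 mm); turns with it, flats face along its x and y axes
- guide_face (a point): the side guide: an upright steel plate 98 mm long, 8 mm thick, top 43 mm above the bench, across the right end of the deck, sliding along the gauge's y. This point is on its left (+y) face, the one the row starts from; axes as the gauge's. To be level (in the gauge's y) with the line on the index, reached only with the adjuster
- index: the index: a white block 20 x 14 mm, 22 mm high, on the gauge's front edge (the robot's side), with a black line across its top at its middle. Origin on the bench under the line; axes as the gauge's. It does not move during the job
- tray: shallow cream tray on the bench, fixed, 285 (x) x 295 (y) mm, walls 22 mm high and 5 mm thick, floor 5 mm above the bench; origin under its middle
- coil0: choke coil, 60 mm (its x) x 44 mm (its y) x 64 mm high, about 0.25 to 0.5 kg: dark steel core, its flat ends 28 mm wide and 56 mm high, brown winding at the sides, a white terminal strip with brass tags on top at its -x end. Origin at the centre of its underside. Stands in the tray at the start; best gripped across the 60 mm, 40 mm above its underside. May be absent
- coil1: another choke coil like coil0; may be absent
- coil2: another choke coil like coil0; may be absent
- coil3: another choke coil like coil0; may be absent
- coil4: another choke coil like coil0; may be absent
- screwdriver: a screwdriver lying near the robot; a bystander to be left alone (origin: its underside; the screwdriver's is in its middle)
- clip_a: a white plastic ring 60 mm across, 5 mm high, on the bench; a bystander to be left alone (origin: centre of its underside)
- clip_b: another white plastic ring, 60 mm across, beyond the gap between gauge and tray; a bystander to be left alone (origin: centre of its underside)
- tape: a black roll of tape, 96 mm across, 24 mm high; a bystander to be left alone (origin: centre of its underside)
- spool: a copper wire spool, 80 mm across, 60 mm high; a bystander to be left alone (origin: centre of its underside)
- meter: a yellow hand meter 150 x 75 x 43 mm; a bystander to be left alone (origin: centre of its underside)
- bobbin: an empty white bobbin, 48 mm across, 45 mm high, standing in the far left corner of the tray; a bystander to be left alone (origin: centre of its underside)
There are look-alikes about, which are no part of the job. What is shaped like the coil1 but pink or purple is not meant.

How it is judged (in metres and radians):
On the way, in this order (a step that is already met when the one before it is completed fails the run):
1. the lock ring is loosened while the side guide is still where it was (value of joint lock_ring above 0.6 rad and distance of guide_face from where it was at the start of the episode below 0.004 m), for 0.2 s.
2. with the lock ring loose, the side guide is level with the index line (value of joint lock_ring above 0.6 rad and y of guide_face in the frame of index between -0.004 and 0.004 m), for 0.2 s.
3. the lock ring is tight again with the guide still level with the line (value of joint lock_ring below 0.1 rad and y of guide_face in the frame of index between -0.004 and 0.004 m), for 0.2 s.
4. all coils stand in the row on the gauge (x of coil0 in the frame of station between -0.012 and 0.01 m and z of coil0 in the frame of station between 0.006 and 0.018 m and angle between each of coil0, coil1, coil2, coil3, coil4's own z axis and vertical below 0.1 rad and angle between the x axis of each of coil0, coil1, coil2, coil3, coil4 and the x axis of station, either way round below 0.14 rad and x of index in the frame of coil0 below -0.02 m and (y of coil0 in the frame of guide_face between 0.02 and 0.034 m or (y of coil0 in the frame of coil1 between 0.04 and 0.056 m and x of coil0 in the frame of coil1 between -0.01 and 0.01 m) or (y of coil0 in the frame of coil2 between 0.04 and 0.056 m and x of coil0 in the frame of coil2 between -0.01 and 0.01 m) or (y of coil0 in the frame of coil3 between 0.04 and 0.056 m and x of coil0 in the frame of coil3 between -0.01 and 0.01 m) or (y of coil0 in the frame of coil4 between 0.04 and 0.056 m and x of coil0 in the frame of coil4 between -0.01 and 0.01 m)) and x of coil1 in the frame of station between -0.012 and 0.01 m and z of coil1 in the frame of station between 0.006 and 0.018 m and x of index in the frame of coil1 below -0.02 m and (y of coil1 in the frame of guide_face between 0.02 and 0.034 m or (y of coil1 in the frame of coil0 between 0.04 and 0.056 m and x of coil1 in the frame of coil0 between -0.01 and 0.01 m) or (y of coil1 in the frame of coil2 between 0.04 and 0.056 m and x of coil1 in the frame of coil2 between -0.01 and 0.01 m) or (y of coil1 in the frame of coil3 between 0.04 and 0.056 m and x of coil1 in the frame of coil3 between -0.01 and 0.01 m) or (y of coil1 in the frame of coil4 between 0.04 and 0.056 m and x of coil1 in the frame of coil4 between -0.01 and 0.01 m)) and x of coil2 in the frame of station between -0.012 and 0.01 m and z of coil2 in the frame of station between 0.006 and 0.018 m and x of index in the frame of coil2 below -0.02 m and (y of coil2 in the frame of guide_face between 0.02 and 0.034 m or (y of coil2 in the frame of coil0 between 0.04 and 0.056 m and x of coil2 in the frame of coil0 between -0.01 and 0.01 m) or (y of coil2 in the frame of coil1 between 0.04 and 0.056 m and x of coil2 in the frame of coil1 between -0.01 and 0.01 m) or (y of coil2 in the frame of coil3 between 0.04 and 0.056 m and x of coil2 in the frame of coil3 between -0.01 and 0.01 m) or (y of coil2 in the frame of coil4 between 0.04 and 0.056 m and x of coil2 in the frame of coil4 between -0.01 and 0.01 m)) and x of coil3 in the frame of station between -0.012 and 0.01 m and z of coil3 in the frame of station between 0.006 and 0.018 m and x of index in the frame of coil3 below -0.02 m and (y of coil3 in the frame of guide_face between 0.02 and 0.034 m or (y of coil3 in the frame of coil0 between 0.04 and 0.056 m and x of coil3 in the frame of coil0 between -0.01 and 0.01 m) or (y of coil3 in the frame of coil1 between 0.04 and 0.056 m and x of coil3 in the frame of coil1 between -0.01 and 0.01 m) or (y of coil3 in the frame of coil2 between 0.04 and 0.056 m and x of coil3 in the frame of coil2 between -0.01 and 0.01 m) or (y of coil3 in the frame of coil4 between 0.04 and 0.056 m and x of coil3 in the frame of coil4 between -0.01 and 0.01 m)) and x of coil4 in the frame of station between -0.012 and 0.01 m and z of coil4 in the frame of station between 0.006 and 0.018 m and x of index in the frame of coil4 below -0.02 m and (y of coil4 in the frame of guide_face between 0.02 and 0.034 m or (y of coil4 in the frame of coil0 between 0.04 and 0.056 m and x of coil4 in the frame of coil0 between -0.01 and 0.01 m) or (y of coil4 in the frame of coil1 between 0.04 and 0.056 m and x of coil4 in the frame of coil1 between -0.01 and 0.01 m) or (y of coil4 in the frame of coil2 between 0.04 and 0.056 m and x of coil4 in the frame of coil2 between -0.01 and 0.01 m) or (y of coil4 in the frame of coil3 between 0.04 and 0.056 m and x of coil4 in the frame of coil3 between -0.01 and 0.01 m))), for 0.2 s.
At the end, for the whole second after the job is handed in: ring below 0.1 rad; guide face within 4 mm of the index line; coils at rest, upright on the deck, centres -12 to +10 mm from the gauge's x = 0, within 8 deg of square, terminals to the robot; first 0 to 12 mm from the guide, each next 0 to 12 mm from the one on its right and 10 mm in line (all of step 3 and all of step 4 and linear speed of each of coil0, coil1, coil2, coil3, coil4 below 0.02 m/s); the robot touches nothing.
It fails at once if a bystander is moved by more than 40 mm (distance of any of screwdriver, clip_a, clip_b, tape, spool, meter, bobbin from where it was at the start of the episode above 0.04 m).
Of coil0, coil1, coil2, coil3, coil4 only 3 to 5 are there at a start; the rules pass over those that are not, and their reading is None.
At some moment in a run one of coil0, coil1, coil2, coil3, coil4 may be knocked a few centimetres aside while the robot is not near it.
It also fails if it takes over 210 s, if anything falls off the work surface, if the arm or the gripper's body presses on something with over 40 N, if the wrist force passes 120 N, or if a joint passes its speed limit or range.

### The arm

A 7-joint arm with a two-finger parallel gripper is mounted at the origin on the work surface. World frame = base frame: x ahead of the robot, y to its left, z up, the work surface at z = 0. Lengths are in m, angles in degrees, forces in N, time in s.
With the tool pointing down it reaches from about 0.4 to 0.925 m from the base axis. Payload 4.1 kg.
Tool frame: the origin (TCP) lies at the very end of the fingers, on their centre line; the grasp point (between the pads) lies 19 mm behind it; z points along the fingers, y is the line along which they close (so a half turn about z gives the same grasp; the last joint's range is limited). The gripper opens to 85 mm and grips with 20 to 120 N. Pads are 22 mm wide; open, the fingers measure 114 mm over their backs; the gripper's body (76 mm by 85 mm) begins 54 mm behind the grasp point. The pads swing forward as they close: fully open they stand 13 mm farther back than shut.
Start: joints at [-78.839, 22.827, 2.584, 88.041, -1.071, 69.15, -2.905], TCP at [0.188, 0.622, 0.231] pointing down, gripper open.
Joint ranges: [-161.44, 161.44], [-28.35, 127.94], [-78.24, 83.42], [0, 140.83], [-78.03, 258.03], [13.02, 114.36], [-168.23, 168.23]. Speed limits (degrees/s): [147.25, 147.25, 180, 180, 180, 180, 180].

### API

Orientations are given as a 3x3 rotation matrix whose columns are the frame's x, y, z axes.
In Python, from station import * gives the robot as it stands.
- The arm moves only by the tool carry_out, never from a script. Its argument "rows" is a list that holds one entry, the list of rows, each a list of 7 numbers: the turn, a rotation vector about the world's x, y, z in rad, then the shift along the world's x, y, z in mm, then the opening, from -1 (shut) to 1 (fully open). A call has 1 to 5 rows; each row is the pose to reach, as a shift and turn from the pose commanded when the call began; what a row does not reach only later rows make up. A row lasts 1/8 s, in which the tool goes at most 62.5 mm and 10.7 degrees, less where a joint would pass 70% of its speed; a pose out of reach is approached as far as the arm can. A call with a gripper value outside its range is refused whole. The fingers move at their own pace and stop on an object; "grip_force" is the grip in N (left out, the last holds). Time passes only in rows, so rows that repeat a pose let the fingers close. It gives the time, the measured TCP pose, the force, the opening and the grip force at its end, in the units of the state.
- state(): the state, without advancing time (a new reading comes with each control period).
- read_camera(name): name is "side" or "top" or "wrist"; returns a dict with "pixels" (420x560x3 uint8, blue, green, red), "depth" (420x560 float32, m along the optical axis (not along the pixel's ray), 0 where there is no reading), "fovy" (degrees; the focal length in pixels is half the picture's height over the tangent of half this angle, whatever the lens; pixels are square), "cx", "cy" (the principal point, pixels), "dist" ([k1, k2, p1, p2, k3] as OpenCV has them; the pictures are not rectified), "extrinsics" (4x4, takes a point from camera to world coordinates). Camera axes: x right, y down, z forward; pixel columns grow to the right and rows downward; lengths in m; the calibration is good to about 2 mm. A picture is of the moment at which its call begins.
- hand_in(): hands the job in; it is judged then, once.
The state is a dict: "time_s": time; "joint_positions": joint angles; "qd": joint speeds; "effort": joint torques, N m; "position": TCP position; "tool_rot": TCP orientation; "wrist_force": force on the tool from outside, world axes, zero at the start; "torque": the same for the moment, N m; "gripper_width": opening from 0.0 (shut) to 1.0 (fully open); "grip_force": force on a finger pad.
Only numpy, scipy, OpenCV 4.12 (cv2) and the standard library are available. Lean on these libraries where they do the work, as an engineer would, in place of code of your own. Each camera call takes 0.05 s, during which the arm holds its last target. There are 200 camera calls.

## Working session

There is one attempt and no reset: what is moved stays moved. The work goes in short steps, Python scripts to look and compute and a tool call to move; the robot and the scene stay as the last step left them, time stands still between calls to the robot, and variables do not carry over. Pictures are saved under pics/ and viewed, at most 17 in all, crops included, and the job is handed in when it is done.

Besides the shell and the picture viewer there is one more tool, called after "Request:" by a JSON object that holds its "api" and its "payload", one argument or row to a line. carry_out: Moves the arm, as the interface text tells. Its arguments: {"type":"object","properties":{"rows":{"type":"array"},"grip_force":{"type":"number"}},"required":["rows"]}

```bash
mkdir -p pics; cat > h.py <<'E'
from station import *
import numpy as np, cv2
def cam(name,save=None):
    c=read_camera(name)
    if save: cv2.imwrite('pics/'+save+'.png',c['pixels'])
    return c
def K(c):
    f=210/np.tan(np.radians(c['fovy'])/2)
    return np.array([[f,0,c['cx']],[0,f,c['cy']],[0,0,1.]])
def ray(c,uv):
    p=cv2.undistortPoints(np.array(uv,float).reshape(-1,1,2),K(c),np.array(c['dist'],float)).reshape(-1,2)
    return np.c_[p,np.ones(len(p))]
def onz(c,uv,z):
    E=np.array(c['extrinsics']);d=ray(c,uv)@E[:3,:3].T;o=E[:3,3]
    return o+d*((z-o[2])/d[:,2])[:,None]
def dpt(c,uv):
    E=np.array(c['extrinsics']);uv=np.array(uv).reshape(-1,2).astype(int)
    z=c['depth'][uv[:,1],uv[:,0]]
    return (ray(c,uv)*z[:,None])@E[:3,:3].T+E[:3,3]
def cloud(c):
    v,u=np.mgrid[:420,:560]
    P=dpt(c,np.c_[u.ravel(),v.ravel()]).reshape(420,560,3)
    P[c['depth']<=0]=np.nan
    return P
def px(c,P):
    E=np.linalg.inv(np.array(c['extrinsics']))
    P=np.atleast_2d(P)@E[:3,:3].T+E[:3,3]
    return cv2.projectPoints(P,np.zeros(3),np.zeros(3),K(c),np.array(c['dist'],float))[0].reshape(-1,2)
E
python3 - <<'E'
from h import *
s=state();print(s)
for n in('top','side'):
    c=cam(n,n+'0');print(n,np.round(c['extrinsics'],3).tolist(),c['fovy'])
E
```

```text
{'time_s': 0.0, 'joint_positions': array([-78.83991821,  22.87318508,   2.58022511,  88.11414139,
        -1.07134888,  69.14956974,  -2.90392945]), 'qd': array([ 0.0413479 ,  0.05904154, -0.05169673,  0.01177932,  0.01531688,
        0.10506731, -0.06170348]), 'effort': array([-9.43994164e-04, -4.75113237e+01,  1.36413686e+00, -2.54223347e+01,
        1.15404566e-02,  9.27535380e-03, -5.15575934e-06]), 'position': array([0.18801852, 0.6215523 , 0.23024944]), 'tool_rot': array([[-9.57193703e-01,  2.89447791e-01, -4.36115059e-04],
       [ 2.89448087e-01,  9.57191790e-01, -1.91892086e-03],
       [-1.37981651e-04, -1.96301164e-03, -9.99998064e-01]]), 'wrist_force': array([ 0.67516467,  0.06977094, -0.16208801]), 'torque': array([0.0575998 , 0.02356611, 0.02977793]), 'grip_force': 0.0, 'gripper_width': 0.997264165362961}
top [[-0.005, -0.982, 0.189, 0.205], [-1.0, 0.008, 0.016, 0.075], [-0.017, -0.189, -0.982, 1.607], [0.0, 0.0, 0.0, 1.0]] 46.763773560839084
side [[0.712, -0.341, 0.614, -0.466], [-0.702, -0.361, 0.614, -0.832], [0.012, -0.868, -0.496, 0.84], [0.0, 0.0, 0.0, 1.0]] 43.8295516676597
```

View pics/top0.png

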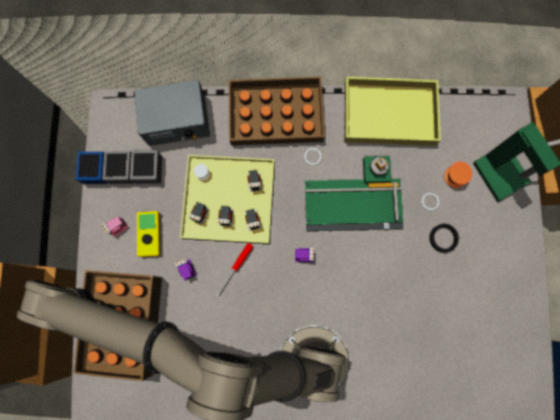

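View pics/side0.png

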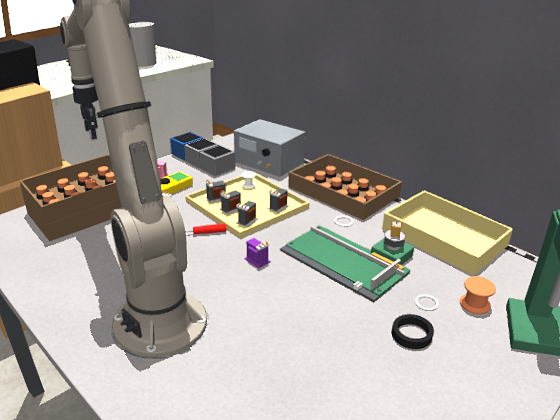

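Top view: the gauge deck is at (353,205), the guide plate at (397,203), the white index at (387,226) and the gearbox, ring and adjuster at (378,167). Four dark coils stand in the cream tray at (254,180), (199,213), (225,215) and (252,220). The purple and pink look-alikes at (305,254), (185,269) and (115,226) lie outside the tray and are not meant.

```bash
python3 - <<'E'
from h import *
c=cam('top')
im=c['pixels'];P=cloud(c);hsv=cv2.cvtColor(im,cv2.COLOR_BGR2HSV)
g=cv2.inRange(hsv,(60,80,30),(95,255,200))
n,l,s,ce=cv2.connectedComponentsWithStats(g)
for i in range(1,n):
    if s[i,4]>150: 
        q=np.argwhere(l==i)[:,::-1]; print('green',s[i].tolist(),np.median(P[l==i],axis=0).round(3))
        w=onz(c,q,.012 if s[i,4]>1500 else .036); r=cv2.minAreaRect((w[:,:2]*1000).astype(np.float32)); print(r, cv2.boxPoints(r).round(0).tolist())
for nm,(u,v) in dict(c0=(254,180),c1=(199,213),c2=(225,215),c3=(252,220),adj=(380,167)).items():
    sub=P[v-14:v+15,u-14:u+15].reshape(-1,3); sub=sub[np.isfinite(sub[:,2])]
    t=sub[sub[:,2]>(.058 if nm[0]=='c' else .09)]
    r=cv2.minAreaRect((t[:,:2]*1000).astype(np.float32)) if len(t)>3 else None
    print(nm,len(t),t.mean(0).round(4) if len(t) else sub[:,2].max(),sub[:,2].max(),r)
for v in range(175,235,6): print(v,[int(1000*x) if x==x else -1 for x in P[v,380:406,2]])
a=im[150:240,295:415]; b=im[160:240,180:280]
cv2.imwrite('pics/crop0.png',np.hstack([cv2.resize(a,(400,300),interpolation=2),cv2.resize(b,(375,300),interpolation=2)]))
E
```

```text
green [517, 123, 43, 48, 845] [nan nan nan]
((703.497802734375, -796.368896484375), (176.989990234375, 76.00369262695312), 31.557861328125) [[608.0, -810.0], [648.0, -875.0], [799.0, -782.0], [759.0, -718.0]]
green [475, 155, 55, 46, 1336] [nan nan nan]
((615.7988891601562, -654.144775390625), (155.677734375, 145.4635467529297), 28.358627319335938) [[513.0, -627.0], [582.0, -755.0], [719.0, -681.0], [650.0, -553.0]]
green [306, 157, 94, 32, 834] [nan nan nan]
((608.7793579101562, -131.55784606933594), (102.34783935546875, 311.6558837890625), 8.35349178314209) [[536.0, 15.0], [581.0, -293.0], [682.0, -278.0], [637.0, 30.0]]
green [306, 191, 97, 34, 2920] [nan nan nan]
((500.7981872558594, -140.17124938964844), (109.60028839111328, 320.69207763671875), 0.7541978359222412) [[444.0, 19.0], [448.0, -301.0], [558.0, -300.0], [553.0, 21.0]]
c0 148 [0.5875 0.1924 0.0643] 0.07751937362896366 ((590.154541015625, 192.22694396972656), (61.308013916015625, 39.35835647583008), 6.207374095916748)
c1 144 [0.4798 0.3777 0.0648] 0.07898566225925774 ((482.9873046875, 377.2598876953125), (36.19223403930
[... 799 characters left out ...]
 -1]
193 [15, 8, 8, 18, 5, 6, 16, 15, 12, 6, 12, 9, 18, 36, 34, 39, 43, 15, 19, 11, 16, -4, -4, 2, 5, 1]
199 [10, 15, 18, 15, 9, 12, 10, 13, 5, 8, 6, 4, 9, 33, 36, 49, 42, 11, 15, 11, 18, 14, -3, -8, 2, 3]
205 [14, 12, 16, 18, 14, 13, 7, 21, 12, 14, 13, 3, 10, 22, 43, 44, 37, 11, 8, 13, 16, 13, 0, 2, 2, -7]
211 [10, 9, 11, 14, 12, 9, 8, 9, 14, 12, 14, 10, 13, 16, 35, 45, 38, 48, 15, 4, 12, 13, 15, 0, 0, 1]
217 [8, 11, 10, 15, 10, 12, 16, 15, 16, 9, 15, 8, 12, 12, 19, 41, 48, 47, 8, 20, 13, 5, 5, 1, 4, 0]
223 [6, 0, 6, 10, 23, 21, 29, 20, 12, 5, 2, 10, 11, 6, 7, 5, 8, 8, 12, 7, -2, 8, 8, -1, -7, -2]
229 [12, 6, 2, 4, 1, -2, 0, 5, -2, 7, -1, 9, 5, 0, -2, 0, -7, -6, -6, -2, -4, 7, 5, 1, -1, -1]
```

View pics/crop0.png

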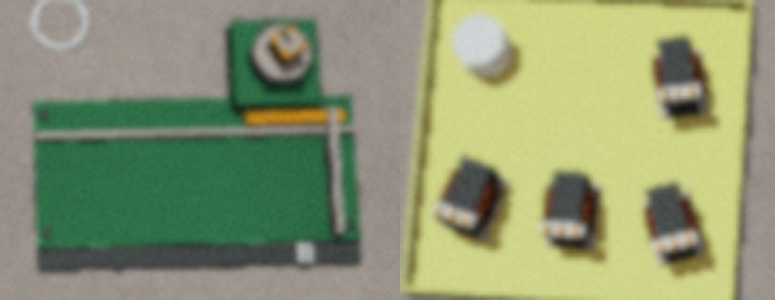

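The crop shows the ring and adjuster at about (281,52), the amber rack, the guide at (336,170), and the index with its line at (305,252). The four coils all have white terminal strips on the robot side. Next I move above the gauge for a close look.

Request:
{"api": "carry_out", "payload": {
  "rows": [
    [[0, 0, 0, 25, -50, 25, 1], [0, 0, 0, 50, -100, 50, 1], [0, 0, 0, 75, -150, 75, 1], [0, 0, 0, 100, -200, 100, 1], [0, 0, 0, 125, -250, 125, 1]]
  ]
}}

```text
time_s: 0.78
position: [0.3138, 0.3702, 0.357]
tool_rot: [[-0.957, 0.29, 0.0], [0.29, 0.957, 0.0], [-0.0, 0.0, -1.0]]
wrist_force: [0.7, 0.6, 0.6]
gripper_width: 0.998
grip_force: 0.0
```

Request:
{"api": "carry_out", "payload": {
  "rows": [
    [[0, 0, 0, 25, -55, 0, 1], [0, 0, 0, 50, -110, 0, 1], [0, 0, 0, 75, -165, 0, 1], [0, 0, 0, 100, -220, 0, 1], [0, 0, 0, 125, -275, 0, 1]]
  ]
}}

```text
time_s: 1.4
position: [0.4385, 0.0952, 0.3563]
tool_rot: [[-0.957, 0.289, 0.0], [0.289, 0.957, 0.001], [-0.0, 0.001, -1.0]]
wrist_force: [1.3, 0.5, -0.5]
gripper_width: 1.002
grip_force: 0.0
```

Request:
{"api": "carry_out", "payload": {
  "rows": [
    [[0, 0, 0, 20, -55, 0, 1], [0, 0, 0, 40, -110, 0, 1], [0, 0, 0, 60, -165, 0, 1], [0, 0, 0, 80, -220, 0, 1], [0, 0, 0, 100, -265, 0, 1]]
  ]
}}

```text
time_s: 2.02
position: [0.5383, -0.17, 0.3564]
tool_rot: [[-0.957, 0.291, 0.0], [0.291, 0.957, 0.0], [-0.0, 0.0, -1.0]]
wrist_force: [0.3, -0.0, 0.9]
gripper_width: 0.994
grip_force: 0.0
```

```bash
python3 - <<'E'
from h import *
c=cam('wrist','w1');s=state();print(s['position'].round(4),s['tool_rot'].round(3).tolist(),s['joint_positions'].round(0),s['time_s'],np.round(c['extrinsics'],3).tolist(),c['fovy'])
E
```

```text
[ 0.539  -0.177   0.3559] [[-0.955, 0.298, 0.001], [0.298, 0.955, -0.008], [-0.003, -0.007, -1.0]] [-25.  14.  48.  90. -10.  81.  96.] 2.075 [[0.291, 0.923, 0.25, 0.474], [0.957, -0.281, -0.076, -0.151], [0.001, 0.261, -0.965, 0.499], [0.0, 0.0, 0.0, 1.0]] 62.98476572054739
```

View pics/w1.png

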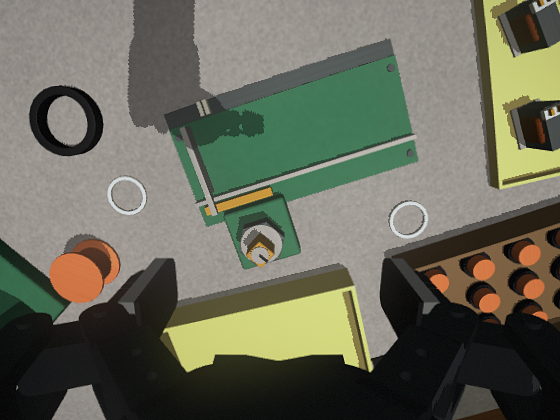

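Wrist view: the gauge is at (290,130), the fence runs from (200,200) to (415,137), the index is at (203,107) with its line, the guide at (197,170), and the ring and adjuster at (262,245). The spool, tape and two white rings lie clear of it.

```bash
python3 - <<'E'
from h import *
c=cam('wrist');im=c['pixels'];P=cloud(c)
cv2.imwrite('pics/crop1.png',np.hstack([cv2.resize(im[85:225,155:285],(371,400),interpolation=2),cv2.resize(im[205:285,220:306],(430,400),interpolation=2)]))
hsv=cv2.cvtColor(im,cv2.COLOR_BGR2HSV)
g=cv2.inRange(hsv,(60,80,30),(95,255,200))
n,l,s,ce=cv2.connectedComponentsWithStats(g)
for i in range(1,n):
    if s[i,4]>1500:
        q=np.argwhere(l==i)[:,::-1]; w=onz(c,q,.012); r=cv2.minAreaRect((w[:,:2]*1000).astype(np.float32));print(s[i],r,cv2.boxPoints(r).round(0).tolist())
m=(P[...,2]>.09)&(P[...,2]<.125)&(np.hypot(P[...,0]-.628,P[...,1]+.219)<.05)
r=cv2.minAreaRect((P[m][:,:2]*1000).astype(np.float32));print('adj',m.sum(),P[m].mean(0),r)
m=(P[...,2]>.062)&(P[...,2]<.082)&(np.hypot(P[...,0]-.628,P[...,1]+.219)<.05)
r=cv2.minAreaRect((P[m][:,:2]*1000).astype(np.float32));print('ring',m.sum(),P[m].mean(0),r)
E
```

```text
[  189    51   230   143 16787] ((500.5471496582031, -130.41513061523438), (108.88912963867188, 302.3841552734375), 0.7402047514915466) [[444.0, 20.0], [448.0, -282.0], [557.0, -281.0], [553.0, 21.0]]
[ 206  136  219  131 5088] ((621.8375244140625, -139.5148468017578), (115.40155792236328, 323.2993469238281), 0.7792151570320129) [[562.0, 21.0], [566.0, -302.0], [682.0, -300.0], [677.0, 23.0]]
[   0  237   72   92 3377] ((623.1526489257812, -625.9772338867188), (123.27620697021484, 175.56854248046875), 58.7557373046875) [[516.0, -633.0], [666.0, -724.0], [730.0, -619.0], [580.0, -528.0]]
adj 537 [ 0.62479204 -0.22036462  0.10620355] ((627.4617919921875, -221.27426147460938), (26.67117691040039, 26.15584945678711), 31.115283966064453)
ring 955 [ 0.61959782 -0.2181134   0.07234099] ((627.5927124023438, -221.61349487304688), (56.023658752441406, 64.08861541748047), 61.525760650634766)
```

View pics/crop1.png

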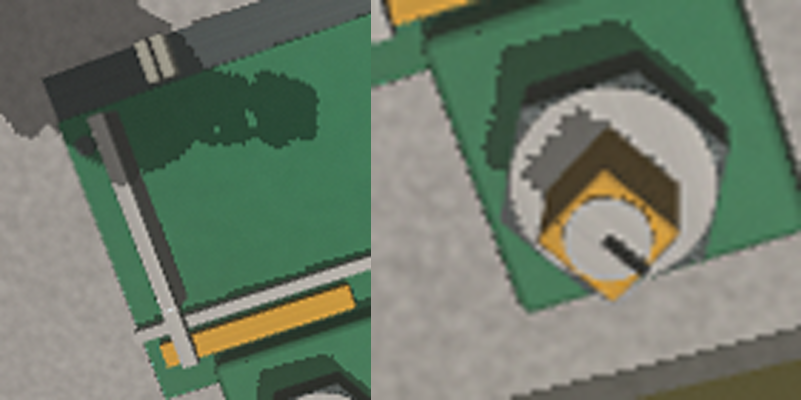

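The crop shows the index line at wrist pixel (209,105), the guide's coil-side top edge from (194,125) to (224,210), and the square adjuster on the hex ring.

```bash
cat >> h.py <<'E'
YAW=np.radians(.75);O=np.array([.5217,-.163]);R2=np.array([[np.cos(YAW),-np.sin(YAW)],[np.sin(YAW),np.cos(YAW)]])
def st(p): return (np.atleast_2d(p)[:,:2]-O)@R2   # world->station xy
def pose():
    s=state();y=s['tool_rot'][:,1];return s['position'].round(4),round(float(np.degrees(np.arctan2(y[1],y[0]))),2),'tilt',s['tool_rot'][:2,2].round(3),'J',s['joint_positions'].round(0),'F',s['wrist_force'].round(1),'M',s['torque'].round(2),'w',round(s['gripper_width'],3),round(s['grip_force'],1),'t',s['time_s']
E
python3 - <<'E'
from h import *
c=cam('wrist')
print('index',st(onz(c,[(209,105)],.022)));print('guide',st(onz(c,[(194.2,125.3),(223.7,210.3)],.043)))
t=cam('top')
print('idx top',st(onz(t,[(295+305*.3,150+252*.3)],.022)),'guide top',st(onz(t,[(295+328*.3,150+115*.3),(295+336*.3,150+230*.3)],.043)))
print(pose())
E
```

```text
index [[-0.08866988 -0.07717753]]
guide [[-0.06910385 -0.10085684]
 [ 0.05080532 -0.10441051]]
idx top [[-0.08657989 -0.08172549]] guide top [[ 0.0473885  -0.10858619]
 [-0.0684993  -0.10936418]]
(array([ 0.5379, -0.1684,  0.3557]), 73.04, 'tilt', array([-0.001, -0.   ]), 'J', array([-26.,  14.,  48.,  90., -10.,  81.,  96.]), 'F', array([0.5, 0.2, 0.4]), 'M', array([-0.01,  0.03, -0.01]), 'w', 1.0, 0.0, 't', 2.225)
```

Request:
{"api": "carry_out", "payload": {
  "rows": [
    [[0, 0, -0.1, 40, -25, -30, 1], [0, 0, -0.2, 80, -50, -60, 1], [0, 0, -0.214, 89.5, -53.5, -105, 1], [0, 0, -0.214, 89.5, -53.5, -105, 1]]
  ]
}}

```text
time_s: 2.72
position: [0.6263, -0.2177, 0.2472]
tool_rot: [[-0.875, 0.484, -0.008], [0.484, 0.875, 0.004], [0.009, -0.0, -1.0]]
wrist_force: [-0.1, -0.2, 0.2]
gripper_width: 1.0
grip_force: 0.0
```

```bash
python3 - <<'E'
from h import *
c=cam('wrist');P=cloud(c);im=c['pixels'];print(pose())
for a,b in((.095,.118),(.066,.079)):
    m=(P[...,2]>a)&(P[...,2]<b)&(np.hypot(P[...,0]-.628,P[...,1]+.22)<.045)
    r=cv2.minAreaRect((P[m][:,:2]*1000).astype(np.float32));print(m.sum(),r,P[m].mean(0))
# brass outline on z=.108
cv2.imwrite('pics/w2.png',im)
E
```

```text
(array([ 0.6272, -0.2188,  0.2504]), 61.06, 'tilt', array([-0.003,  0.002]), 'J', array([-16.,  30.,  47.,  85., -23.,  74.,  95.]), 'F', array([-0.1, -1.1,  0.7]), 'M', array([ 0.05, -0.03,  0.  ]), 'w', 1.001, 0.0, 't', 2.775)
970 ((627.541015625, -221.59559631347656), (26.051847457885742, 26.28749656677246), 30.830862045288086) [ 0.62633951 -0.2207974   0.10812941]
1893 ((627.084716796875, -221.66041564941406), (55.72977828979492, 63.73876953125), 62.01469421386719) [ 0.62361943 -0.21942577  0.07264063]
```

View pics/w2.png

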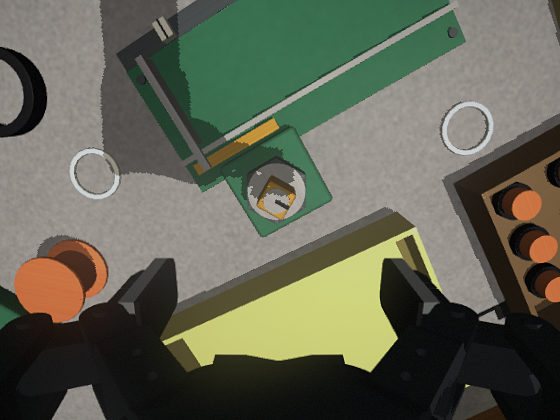

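Wrist view: the ring and adjuster are at (275,192), midway between the fingers, with nothing in their path. I descend and grip the ring.

Request:
{"api": "carry_out", "payload": {
  "rows": [
    [[0, 0, 0, 0, 0, -50, 1], [0, 0, 0, 0, 0, -100, 1], [0, 0, 0, 0, 0, -150, 1], [0, 0, 0, 0, 0, -185, 1], [0, 0, 0, 0, 0, -203, 1]]
  ]
}}

```text
time_s: 3.4
position: [0.6285, -0.2198, 0.0494]
tool_rot: [[-0.875, 0.484, 0.002], [0.484, 0.875, 0.001], [-0.001, 0.002, -1.0]]
wrist_force: [0.8, 0.6, -0.5]
gripper_width: 0.996
grip_force: 0.0
```

Request:
{"api": "carry_out", "payload": {
  "rows": [
    [[0, 0, 0, 0, 0, 0, 1], [0, 0, 0, 0, 0, 0, 0], [0, 0, 0, 0, 0, 0, -0.2], [0, 0, 0, 0, 0, 0, -0.5], [0, 0, 0, 0, 0, 0, -0.5]]
  ],
  "grip_force": 50
}}

```text
time_s: 4.03
position: [0.629, -0.2218, 0.0508]
tool_rot: [[-0.874, 0.486, 0.003], [0.486, 0.874, -0.0], [-0.003, 0.001, -1.0]]
wrist_force: [-1.0, -0.4, 6.6]
gripper_width: 0.641
grip_force: 53.5
```

```bash
python3 -c "
from h import *
print(pose())"
```

```text
(array([ 0.629 , -0.2218,  0.0508]), 60.92, 'tilt', array([ 0.003, -0.   ]), 'J', array([-11.,  41.,  40.,  96., -31.,  55., 101.]), 'F', array([-1. , -0.4,  6.6]), 'M', array([0.21, 0.27, 0.02]), 'w', 0.641, 53.5, 't', 4.025)
```

Request:
{"api": "carry_out", "payload": {
  "rows": [
    [[0, 0, 0.16, 0, 0, 1, -0.5], [0, 0, 0.33, 0, 0, 2, -0.5], [0, 0, 0.5, 0, 0, 2, -0.5], [0, 0, 0.67, 0, 0, 2, -0.5], [0, 0, 0.84, 0, 0, 2, -0.5]]
  ]
}}

```text
time_s: 4.65
position: [0.629, -0.2215, 0.051]
tool_rot: [[-0.944, -0.331, 0.003], [-0.331, 0.944, -0.001], [-0.003, -0.002, -1.0]]
wrist_force: [2.8, -1.4, -4.4]
gripper_width: 0.643
grip_force: 54.8
```

Request:
{"api": "carry_out", "payload": {
  "rows": [
    [[0, 0, 0, 0, 0, 0, -0.5], [0, 0, 0, 0, 0, 0, -0.5], [0, 0, 0, 0, 0, 0, -0.5]]
  ]
}}

```text
time_s: 5.03
position: [0.629, -0.2215, 0.0509]
tool_rot: [[-0.946, -0.325, 0.003], [-0.325, 0.946, -0.001], [-0.002, -0.002, -1.0]]
wrist_force: [5.0, -0.5, -2.8]
gripper_width: 0.642
grip_force: 55.5
```

```bash
python3 -c "
from h import *
print(pose())"
```

```text
(array([ 0.629 , -0.2215,  0.0509]), 108.95, 'tilt', array([ 0.003, -0.001]), 'J', array([ -4.,  38.,  28.,  95., -21.,  52., 141.]), 'F', array([ 5. , -0.5, -2.8]), 'M', array([ 0.  , -1.01, -0.09]), 'w', 0.642, 55.5, 't', 5.025)
```

Request:
{"api": "carry_out", "payload": {
  "rows": [
    [[0, 0, 0, 0, 0, 0, 0], [0, 0, 0, 0, 0, 0, 1], [0, 0, 0, 0, 0, 0, 1], [0, 0, 0, 0, 0, 35, 1], [0, 0, 0, 0, 0, 70, 1]]
  ]
}}

```text
time_s: 5.65
position: [0.6265, -0.2214, 0.1208]
tool_rot: [[-0.946, -0.326, -0.003], [-0.326, 0.946, 0.0], [0.002, 0.001, -1.0]]
wrist_force: [0.7, 0.2, -0.2]
gripper_width: 0.998
grip_force: 0.0
```

Request:
{"api": "carry_out", "payload": {
  "rows": [
    [[0, 0, -0.18, 0, 0, 0, 1], [0, 0, -0.36, 0, 0, 0, 1], [0, 0, -0.54, 0, 0, 0, 1], [0, 0, -0.72, 0, 0, 0, 1], [0, 0, -0.9, 0, 0, 0, 1]]
  ]
}}

```text
time_s: 6.28
position: [0.6269, -0.2213, 0.1205]
tool_rot: [[-0.84, 0.543, -0.001], [0.543, 0.84, 0.001], [0.001, -0.0, -1.0]]
wrist_force: [0.3, -0.1, -0.7]
gripper_width: 1.0
grip_force: 0.0
```

Request:
{"api": "carry_out", "payload": {
  "rows": [
    [[0, 0, -0.18, 0, 0, 0, 1], [0, 0, -0.36, 0, 0, 0, 1], [0, 0, -0.54, 0, 0, 0, 1], [0, 0, -0.72, 0, 0, 0, 1], [0, 0, -0.9, 0, 0, 0, 1]]
  ]
}}

```text
time_s: 6.9
position: [0.627, -0.2212, 0.1205]
tool_rot: [[-0.097, 0.995, -0.001], [0.995, 0.097, 0.001], [0.001, -0.001, -1.0]]
wrist_force: [0.4, -0.2, -0.8]
gripper_width: 1.004
grip_force: 0.0
```

Request:
{"api": "carry_out", "payload": {
  "rows": [
    [[0, 0, -0.18, 0, 0, 0, 1], [0, 0, -0.36, 0, 0, 0, 1], [0, 0, -0.54, 0, 0, 0, 1], [0, 0, -0.72, 0, 0, 0, 1], [0, 0, -0.9, 0, 0, 0, 1]]
  ]
}}

```text
time_s: 7.52
position: [0.6272, -0.221, 0.1205]
tool_rot: [[0.72, 0.694, -0.001], [0.694, -0.72, 0.001], [-0.0, -0.001, -1.0]]
wrist_force: [-0.9, -0.7, -1.0]
gripper_width: 0.998
grip_force: 0.0
```

Request:
{"api": "carry_out", "payload": {
  "rows": [
    [[0, 0, -0.12, 0, 0, 0, 1], [0, 0, -0.231, 0, 0, 0, 1], [0, 0, -0.231, 0, 0, 0, 1], [0, 0, -0.231, 0, 0, 0, 1]]
  ]
}}

```text
time_s: 8.02
position: [0.6275, -0.2212, 0.1204]
tool_rot: [[0.856, 0.518, -0.0], [0.518, -0.856, 0.0], [-0.0, -0.0, -1.0]]
wrist_force: [0.5, -0.8, 0.2]
gripper_width: 0.998
grip_force: 0.0
```

```bash
python3 -c "
from h import *
print(pose())
c=cam('wrist','w3')
P=cloud(c)
for a,b in((.095,.118),(.066,.079)):
    m=(P[...,2]>a)&(P[...,2]<b)&(np.hypot(P[...,0]-.628,P[...,1]+.22)<.036)
    print(m.sum(),cv2.minAreaRect((P[m][:,:2]*1000).astype(np.float32)) if m.sum()>9 else 0)
"
```

```text
(array([ 0.6275, -0.2212,  0.1204]), -58.82, 'tilt', array([-0.,  0.]), 'J', array([-25.,  51.,  69.,  93., -49.,  71.,  -5.]), 'F', array([ 0.5, -0.8,  0.2]), 'M', array([-0.03, -0.1 ,  0.02]), 'w', 0.998, 0.0, 't', 8.025)
2929 ((628.09033203125, -221.60447692871094), (26.3803653717041, 25.990873336791992), 30.95404052734375)
4463 ((627.767822265625, -221.8079376220703), (64.68634796142578, 56.272727966308594), 79.26264190673828)
```

View pics/w3.png

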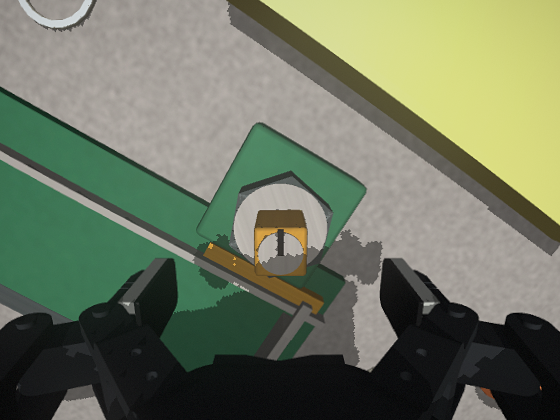

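The ring reads 48° looser and the adjuster is unmoved; it sits square between the fingers at (281,255). I descend and grip the adjuster.

Request:
{"api": "carry_out", "payload": {
  "rows": [
    [[0, 0, 0, 0, 0, -25, 1], [0, 0, 0, 0, 0, -41, 0.5], [0, 0, 0, 0, 0, -41, 0], [0, 0, 0, 0, 0, -41, -0.5], [0, 0, 0, 0, 0, -41, -0.7]]
  ],
  "grip_force": 50
}}

```text
time_s: 8.7
position: [0.6281, -0.222, 0.08]
tool_rot: [[0.856, 0.517, 0.001], [0.517, -0.856, -0.001], [0.0, 0.002, -1.0]]
wrist_force: [1.3, -0.5, -0.7]
gripper_width: 0.294
grip_force: 52.3
```

Request:
{"api": "carry_out", "payload": {
  "rows": [
    [[0, 0, 0, 0, 0, 0, -0.8], [0, 0, 0, 0, 0, 0, -0.8], [0, 0, 0, 0, 0, 0, -0.8]]
  ]
}}

```text
time_s: 9.07
position: [0.6281, -0.2219, 0.08]
tool_rot: [[0.856, 0.517, 0.001], [0.517, -0.856, -0.001], [0.0, 0.002, -1.0]]
wrist_force: [0.8, -1.8, 0.7]
gripper_width: 0.295
grip_force: 52.5
```

```bash
python3 -c "
from h import *
print(pose())
"
```

```text
(array([ 0.6281, -0.2219,  0.08  ]), -58.9, 'tilt', array([ 0.001, -0.001]), 'J', array([-24.,  53.,  66.,  95., -52.,  68.,  -4.]), 'F', array([ 0.8, -1.8,  0.7]), 'M', array([-0.37, -0.09,  0.08]), 'w', 0.295, 52.5, 't', 9.075)
```

Request:
{"api": "carry_out", "payload": {
  "rows": [
    [[0, 0, 0.18, 0, 0, 0, -0.8], [0, 0, 0.36, 0, 0, 0, -0.8], [0, 0, 0.54, 0, 0, 0, -0.8], [0, 0, 0.72, 0, 0, 0, -0.8], [0, 0, 0.9, 0, 0, 0, -0.8]]
  ]
}}

```text
time_s: 9.7
position: [0.6285, -0.2223, 0.08]
tool_rot: [[0.123, 0.992, 0.002], [0.992, -0.123, -0.002], [-0.002, 0.003, -1.0]]
wrist_force: [2.3, -3.3, -1.2]
gripper_width: 0.294
grip_force: 52.4
```

Request:
{"api": "carry_out", "payload": {
  "rows": [
    [[0, 0, 0.18, 0, 0, 0, -0.8], [0, 0, 0.36, 0, 0, 0, -0.8], [0, 0, 0.54, 0, 0, 0, -0.8], [0, 0, 0.72, 0, 0, 0, -0.8], [0, 0, 0.9, 0, 0, 0, -0.8]]
  ]
}}

```text
time_s: 10.32
position: [0.6291, -0.2221, 0.08]
tool_rot: [[-0.701, 0.713, 0.003], [0.713, 0.701, -0.002], [-0.004, 0.001, -1.0]]
wrist_force: [3.6, -2.1, -1.8]
gripper_width: 0.298
grip_force: 52.3
```

Request:
{"api": "carry_out", "payload": {
  "rows": [
    [[0, 0, 0, 0, 0, 0, -0.8], [0, 0, 0, 0, 0, 0, -0.8]]
  ]
}}

```text
time_s: 10.58
position: [0.6291, -0.2221, 0.08]
tool_rot: [[-0.696, 0.718, 0.003], [0.718, 0.696, -0.002], [-0.003, 0.001, -1.0]]
wrist_force: [4.6, -3.1, -0.9]
gripper_width: 0.295
grip_force: 52.5
```

```bash
python3 -c "
from h import *
print(pose())
t=cam('top');s=cam('side')
a=px(t,[.4335,-.25,.02])[0];b=px(s,[.4535,-.25,.02])[0];print(a,b)
a=a.astype(int);b=b.astype(int)
cv2.imwrite('pics/c4.png',np.hstack([cv2.resize(t['pixels'][a[1]-35:a[1]+15,a[0]-30:a[0]+20],(400,400),interpolation=0),cv2.resize(s['pixels'][b[1]-40:b[1]+40,b[0]-30:b[0]+50],(400,400),interpolation=0)]));print(a-[30,35],b-[30,40])
"
```

```text
(array([ 0.6291, -0.2221,  0.08  ]), 44.1, 'tilt', array([ 0.003, -0.002]), 'J', array([-14.,  40.,  44.,  95., -32.,  58.,  85.]), 'F', array([ 4.6, -3.1, -0.9]), 'M', array([-0.58, -0.75,  0.11]), 'w', 0.295, 52.5, 't', 10.575)
[387.66019004 226.4833832 ] [363.79902963 282.37766761]
[357 191] [333 242]
```

View pics/c4.png

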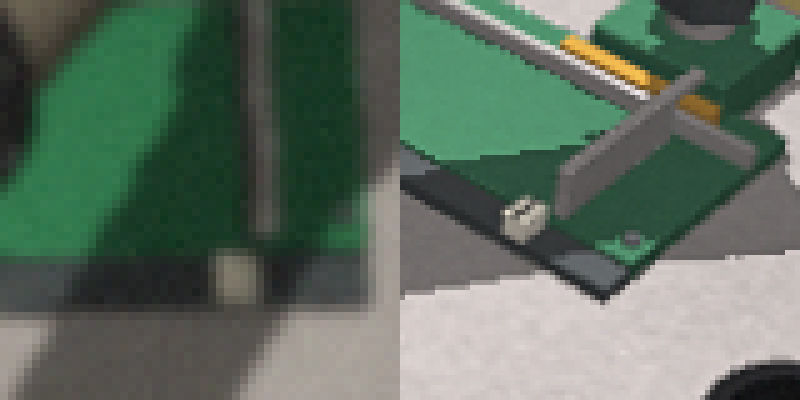

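```bash
python3 -c "
from h import *
t=cam('top');s=cam('side')
print('top idx',st(onz(t,[(386.8,226)],.022)),'guide',st(onz(t,[(388,216),(357+246/8,205)],.043)))
print('side idx',st(onz(s,[(333+123/5,242+209/5)],.022)),'guide',st(onz(s,[(333+159/5,242+167/5)],.043)))
P=cloud(t)
# plate top points by depth
m=(P[...,2]>.034)&(P[...,2]<.056);S=(P[...,:2]-O)@R2
m&=(S[...,0]>-.07)&(S[...,0]<.02)&(S[...,1]>-.125)&(S[...,1]<-.05)
print('plate depth y',m.sum(),np.percentile(S[m][:,1],[5,50,95]))
P=cloud(s);S=(P[...,:2]-O)@R2
m=(P[...,2]>.02)&(P[...,2]<.05)&(S[...,0]>-.07)&(S[...,0]<.02)&(S[...,1]>-.125)&(S[...,1]<-.05)
print('side -y face',m.sum(),np.percentile(S[m][:,1],[5,50,95]),np.percentile(S[m][:,0],[5,95]))
m=(P[...,2]>.015)&(P[...,2]<.03)&(S[...,0]>-.11)&(S[...,0]<-.08)&(S[...,1]>-.1)&(S[...,1]<-.05)
print('idx',m.sum(),np.percentile(S[m],[2,50,98],axis=0))
"
```

```text
top idx [[-0.08793675 -0.08264987]] guide [[-0.05799001 -0.08418917]
 [-0.02135432 -0.08550733]]
side idx [[-0.08769366 -0.07964352]] guide [[-0.06991669 -0.0866533 ]]
plate depth y 83 [-0.09293927 -0.08833284 -0.08482887]
side -y face 187 [-0.09504344 -0.09277705 -0.08659906] [-0.06797706  0.01549144]
idx 42 [[-0.09882896 -0.08898216]
 [-0.09297974 -0.08249238]
 [-0.08232884 -0.07365757]]
```

Request:
{"api": "carry_out", "payload": {
  "rows": [
    [[0, 0, 0.18, 0, 0, 0, -0.8], [0, 0, 0.35, 0, 0, 0, -0.8], [0, 0, 0.35, 0, 0, 0, -0.8]]
  ]
}}

```text
time_s: 11.15
position: [0.6292, -0.2219, 0.0799]
tool_rot: [[-0.9, 0.435, 0.003], [0.435, 0.9, -0.001], [-0.004, 0.0, -1.0]]
wrist_force: [4.0, -2.5, -1.2]
gripper_width: 0.301
grip_force: 52.4
```

```bash
python3 -c "
from h import *
print(pose())
c=cam('wrist','w5'); print(px(c,[[.434,-.242,.022],[.4535,-.244,.043],[.55,-.244,.043]]))
"
```

```text
(array([ 0.6292, -0.2219,  0.0799]), 64.21, 'tilt', array([ 0.003, -0.001]), 'J', array([-11.,  39.,  39.,  95., -28.,  57., 102.]), 'F', array([ 4. , -2.5, -1.2]), 'M', array([-0.57, -0.86,  0.13]), 'w', 0.301, 52.4, 't', 11.15)
[[ 80.93415882 -80.64922744]
 [ 74.16733247 -61.64379612]
 [173.65237281 124.46012788]]
```

View pics/w5.png

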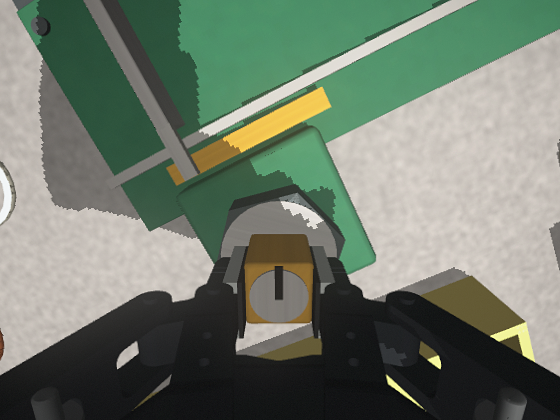

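The guide's top shows at (150,90) but the index is out of view. I release the adjuster and look from above the index.

Request:
{"api": "carry_out", "payload": {
  "rows": [
    [[0, 0, 0, 0, 0, 0, 0.2], [0, 0, 0, 0, 0, 0, 0.8], [0, 0, 0, 0, 0, 60, 1], [0, 0, 0, -50, 0, 90, 1], [0, 0, 0, -100, 0, 110, 1]]
  ]
}}

```text
time_s: 11.82
position: [0.5267, -0.2216, 0.1907]
tool_rot: [[-0.901, 0.434, 0.001], [0.434, 0.901, -0.0], [-0.001, 0.0, -1.0]]
wrist_force: [-0.4, -0.9, 0.8]
gripper_width: 0.999
grip_force: 0.0
```

Request:
{"api": "carry_out", "payload": {
  "rows": [
    [[0, 0, 0, -50, 0, 0, 1], [0, 0, 0, -75, 0, 0, 1], [0, 0, 0, -75, 0, 0, 1], [0, 0, 0, -75, 0, 0, 1]]
  ]
}}

```text
time_s: 12.32
position: [0.4538, -0.2209, 0.1896]
tool_rot: [[-0.901, 0.433, 0.001], [0.433, 0.901, 0.0], [-0.001, 0.0, -1.0]]
wrist_force: [-0.1, -0.7, -0.9]
gripper_width: 0.997
grip_force: 0.0
```

```bash
python3 -c "
from h import *
c=cam('wrist');print(pose()); p=px(c,[[.434,-.242,.022],[.4535,-.244,.043],[.55,-.244,.043]]);print(p)
x0=int(max(0,p[:,0].min()-50));y0=int(max(0,p[:,1].min()-40));print(x0,y0)
cv2.imwrite('pics/c6.png',cv2.resize(c['pixels'][y0:y0+150,x0:x0+200],(800,600),interpolation=0))
np.savez('c6.npz',**{k:np.array(v) for k,v in c.items()})
"
```

```text
(array([ 0.454 , -0.221 ,  0.1895]), 64.35, 'tilt', array([ 0.001, -0.   ]), 'J', array([-22.,  15.,  50., 111., -13.,  60.,  99.]), 'F', array([ 0.8, -0.3,  0.6]), 'M', array([-0.01,  0.06,  0.03]), 'w', 1.001, 0.0, 't', 12.375)
[[248.83039615 179.19929177]
 [254.94659146 204.43754861]
 [301.10045683 293.53788067]]
198 139
```

View pics/c6.png

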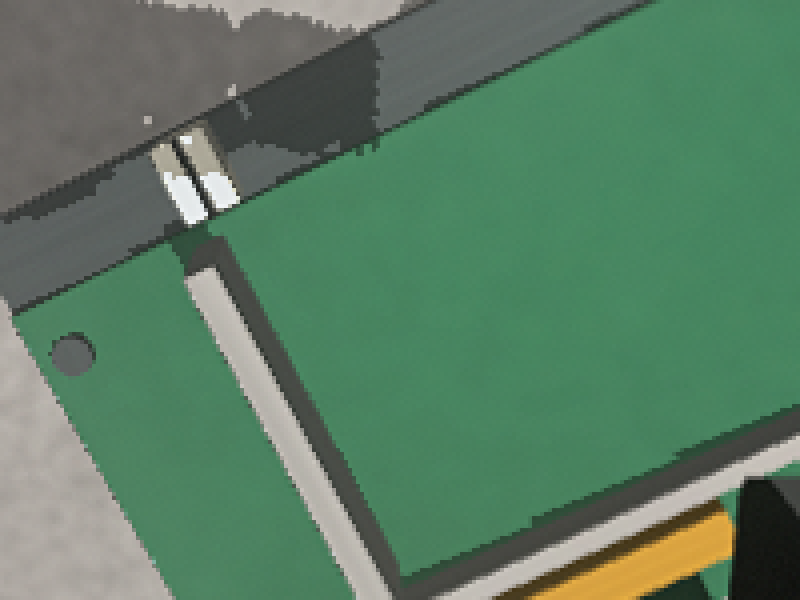

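The line runs (177,140)–(212,212) in the crop, the plate's top +y edge (213,268)–(393,588), and its foot on the deck (228,245)–(405,575).

```bash
python3 -c "
from h import *
c=dict(np.load('c6.npz'))
f=lambda a:np.array(a)/4+[198,139]
print('line',st(onz(c,f([(177,140),(212,212)]),.022)))
print('edge',st(onz(c,f([(213,268),(393,588)]),.043)))
print('foot',st(onz(c,f([(230,243),(405,577)]),.012)))
print('front deck green edge',st(onz(c,f([(15,315),(650,0)]),.012)))
print('fence foot',st(onz(c,f([(405,577),(675,455)]),.012)), 'right edge',st(onz(c,f([(15,315),(170,595)]),.012)))
"
```

```text
line [[-0.09569746 -0.08099052]
 [-0.07715835 -0.0816545 ]]
edge [[-0.06944371 -0.08364776]
 [ 0.01805506 -0.08203407]]
foot [[-0.06678222 -0.0830571 ]
 [ 0.03232399 -0.08368905]]
front deck green edge [[-0.07418719 -0.13860257]
 [-0.07490356  0.03038812]]
fence foot [[ 0.03232399 -0.08368905]
 [ 0.03223817 -0.00802742]] right edge [[-0.07418719 -0.13860257]
 [ 0.00980229 -0.14054753]]
```

Guide is about 1.7 mm short of the line. I re-grip the adjuster and turn it 0.14 rad more.

Request:
{"api": "carry_out", "payload": {
  "rows": [
    [[0, 0, 0, 58, 0, 0, 1], [0, 0, 0, 116, 0, 0, 1], [0, 0, 0, 175, 0, 0, 1], [0, 0, 0, 175, 0, 0, 1], [0, 0, 0, 175, 0, -50, 1]]
  ]
}}

```text
time_s: 13.0
position: [0.6312, -0.2231, 0.1415]
tool_rot: [[-0.901, 0.433, 0.007], [0.433, 0.902, -0.004], [-0.008, -0.001, -1.0]]
wrist_force: [0.6, -0.3, -0.9]
gripper_width: 1.002
grip_force: 0.0
```

Request:
{"api": "carry_out", "payload": {
  "rows": [
    [[0, 0, 0, 0, 0, -40, 1], [0, 0, 0, 0, 0, -60, 0], [0, 0, 0, 0, 0, -60, -0.5], [0, 0, 0, 0, 0, -60, -0.8], [0, 0, 0, 0, 0, -60, -0.8]]
  ]
}}

```text
time_s: 13.62
position: [0.6291, -0.2218, 0.0815]
tool_rot: [[-0.901, 0.434, 0.004], [0.434, 0.901, -0.001], [-0.003, 0.001, -1.0]]
wrist_force: [0.1, 0.2, 2.3]
gripper_width: 0.294
grip_force: 51.3
```

Request:
{"api": "carry_out", "payload": {
  "rows": [
    [[0, 0, 0, 0, 0, 0, -0.8], [0, 0, 0.14, 0, 0, 0, -0.8], [0, 0, 0.14, 0, 0, 0, -0.8], [0, 0, 0.14, 0, 0, 0, -0.8], [0, 0, 0.14, 0, 0, 0, 0]]
  ]
}}

```text
time_s: 14.25
position: [0.628, -0.2214, 0.08]
tool_rot: [[-0.953, 0.304, 0.001], [0.304, 0.953, -0.0], [-0.001, 0.0, -1.0]]
wrist_force: [-1.1, 0.3, 0.4]
gripper_width: 0.489
grip_force: 0.0
```

Request:
{"api": "carry_out", "payload": {
  "rows": [
    [[0, 0, 0, 0, 0, 0, 0.5], [0, 0, 0, 0, 0, 0, 1], [0, 0, -0.18, 0, 0, 10, 1], [0, 0, -0.36, 0, 0, 20, 1], [0, 0, -0.405, 0, 0, 20, 1]]
  ]
}}

```text
time_s: 14.88
position: [0.6281, -0.2216, 0.0999]
tool_rot: [[-0.754, 0.656, 0.001], [0.656, 0.754, -0.001], [-0.001, 0.0, -1.0]]
wrist_force: [0.5, -0.9, -0.7]
gripper_width: 1.002
grip_force: 0.0
```

```bash
python3 -c "
from h import *
c=cam('wrist');print(pose());P=cloud(c)
for a,b in((.095,.118),(.066,.079)):
    m=(P[...,2]>a)&(P[...,2]<b)&(np.hypot(P[...,0]-.628,P[...,1]+.22)<.036)
    print(m.sum(),cv2.minAreaRect((P[m][:,:2]*1000).astype(np.float32)))
"
```

```text
(array([ 0.6279, -0.2213,  0.0994]), 48.97, 'tilt', array([ 0.   , -0.001]), 'J', array([-14.,  39.,  45.,  94., -31.,  60.,  89.]), 'F', array([-0.5,  0.3,  0.4]), 'M', array([-0.02,  0.05,  0.01]), 'w', 1.001, 0.0, 't', 14.925)
3824 ((627.5256958007812, -221.66680908203125), (26.046831130981445, 26.806718826293945), 72.36810302734375)
5266 ((624.0720825195312, -218.88595581054688), (56.5472412109375, 55.461158752441406), 50.730613708496094)
```

Request:
{"api": "carry_out", "payload": {
  "rows": [
    [[0, 0, 0, 0, 0, -30, 1], [0, 0, 0, 0, 0, -50, 1], [0, 0, 0, 0, 0, -50, 0], [0, 0, 0, 0, 0, -50, -0.5], [0, 0, 0, 0, 0, -50, -0.5]]
  ]
}}

```text
time_s: 15.55
position: [0.6281, -0.2212, 0.05]
tool_rot: [[-0.756, 0.655, 0.001], [0.655, 0.756, 0.0], [-0.001, 0.001, -1.0]]
wrist_force: [-0.2, 0.3, -0.6]
gripper_width: 0.636
grip_force: 56.4
```

Request:
{"api": "carry_out", "payload": {
  "rows": [
    [[0, 0, -0.15, 0, 0, 0, -0.5], [0, 0, -0.33, 0, 0, 0, -0.5], [0, 0, -0.51, 0, 0, 0, -0.5], [0, 0, -0.69, 0, 0, 0, -0.5], [0, 0, -0.86, 0, 0, 0, -0.5]]
  ]
}}

```text
time_s: 16.18
position: [0.6286, -0.221, 0.05]
tool_rot: [[0.007, 1.0, 0.002], [1.0, -0.007, -0.0], [-0.0, 0.002, -1.0]]
wrist_force: [1.2, 0.3, -2.6]
gripper_width: 0.643
grip_force: 56.6
```

Request:
{"api": "carry_out", "payload": {
  "rows": [
    [[0, 0, 0, 0, 0, 0, -0.5], [0, 0, 0, 0, 0, 0, -0.5], [0, 0, 0, 0, 0, 0, -0.5]]
  ]
}}

```text
time_s: 16.55
position: [0.6286, -0.221, 0.05]
tool_rot: [[-0.0, 1.0, 0.002], [1.0, 0.0, 0.0], [0.0, 0.002, -1.0]]
wrist_force: [1.6, 1.7, 1.6]
gripper_width: 0.645
grip_force: 56.9
```

```bash
python3 -c "
from h import *
print(pose())"
```

```text
(array([ 0.6286, -0.221 ,  0.05  ]), 0.0, 'tilt', array([0.002, 0.   ]), 'J', array([-19.,  48.,  54.,  96., -44.,  60.,  49.]), 'F', array([1.6, 1.7, 1.6]), 'M', array([ 0.29, -0.32,  1.19]), 'w', 0.645, 56.9, 't', 16.55)
```

Request:
{"api": "carry_out", "payload": {
  "rows": [
    [[0, 0, 0, 0, 0, 0, 0.2], [0, 0, 0, 0, 0, 0, 1], [0, 0, 0, 0, 0, 15, 1], [0, 0, 0, 0, 0, 70, 1], [0, 0, 0, 0, 0, 130, 1]]
  ]
}}

```text
time_s: 17.18
position: [0.6266, -0.222, 0.181]
tool_rot: [[0.006, 1.0, -0.001], [1.0, -0.006, -0.0], [-0.0, -0.001, -1.0]]
wrist_force: [1.2, -0.5, 1.0]
gripper_width: 0.996
grip_force: 0.0
```

Request:
{"api": "carry_out", "payload": {
  "rows": [
    [[0, 0, 0, -15, 55, 20, 1], [0, 0, 0, -30, 110, 40, 1], [0, 0, 0, -45, 165, 60, 1], [0, 0, 0, -60, 220, 80, 1], [0, 0, 0, -75, 275, 100, 1]]
  ]
}}

```text
time_s: 17.8
position: [0.5518, 0.0543, 0.2807]
tool_rot: [[0.006, 1.0, 0.001], [1.0, -0.006, 0.001], [0.001, 0.001, -1.0]]
wrist_force: [0.2, 0.6, 0.6]
gripper_width: 1.004
grip_force: 0.0
```

Request:
{"api": "carry_out", "payload": {
  "rows": [
    [[0, 0, 0.01, -15, 55, 20, 1], [0, 0, 0.018, -30, 110, 40, 1], [0, 0, 0.018, -40, 165, 50, 1], [0, 0, 0.018, -40, 215, 50, 1], [0, 0, 0.018, -40, 215, 50, 1]]
  ]
}}

```text
time_s: 18.42
position: [0.5118, 0.2735, 0.3292]
tool_rot: [[-0.022, 1.0, 0.0], [1.0, 0.022, 0.0], [0.0, 0.0, -1.0]]
wrist_force: [0.3, -0.2, 0.1]
gripper_width: 1.004
grip_force: 0.0
```

```bash
cat >> h.py <<'E'
def coils(c,box):
    P=cloud(c);x0,x1,y0,y1=box;out=[]
    m=(P[...,2]>.045)&(P[...,2]<.1)&(P[...,0]>x0)&(P[...,0]<x1)&(P[...,1]>y0)&(P[...,1]<y1)
    n,l,s,_=cv2.connectedComponentsWithStats(cv2.morphologyEx(m.astype(np.uint8),cv2.MORPH_OPEN,np.ones((3,3))))
    hsv=cv2.cvtColor(c['pixels'],cv2.COLOR_BGR2HSV)
    for i in range(1,n):
        if s[i,4]<60: continue
        q=l==i; t=P[q&(P[...,2]>.06)] if (q&(P[...,2]>.06)).sum()>40 else P[q]
        r=cv2.minAreaRect((t[:,:2]*1000).astype(np.float32))
        (w,h),a=r[1],r[2]; a=a if w>h else a-90; a=(a+90)%180-90
        wh=q&(hsv[...,1]<60)&(hsv[...,2]>140); b=P[wh].mean(0)[:2]*1000-r[0] if wh.sum()>5 else None
        out.append((np.round(r[0],1),np.round(r[1],1),round(a,1),'strip',None if b is None else b.round(0),'px',s[i,:2]+s[i,2:4]//2,'ztop',np.percentile(t[:,2],90).round(3)))
    return out
E
python3 -c "
from h import *
c=cam('wrist','w7');print(pose())
for o in coils(c,(.38,.72,.08,.46)):print(*o)
t=cam('top')
P=cloud(t);S=(P[...,:2]-O)@R2
m=(P[...,2]>.034)&(P[...,2]<.056)&(S[...,0]>-.07)&(S[...,0]<.02)&(S[...,1]>-.125)&(S[...,1]<-.05)
print('plate mid y',m.sum(),np.median(S[m][:,1]))
m=(P[...,2]>.06)&(P[...,2]<.083)&(np.hypot(P[...,0]-.628,P[...,1]+.22)<.045)
print('ring',m.sum(),cv2.minAreaRect((P[m][:,:2]*1000).astype(np.float32)))
for o in coils(t,(.38,.72,.08,.46)):print(*o)
"
```

```text
(array([0.5124, 0.2698, 0.3295]), 0.96, 'tilt', array([ 0.   , -0.001]), 'J', array([-85.,  30.,  78.,  91., -29.,  83.,  -4.]), 'F', array([ 0.2, -1. , -0.5]), 'M', array([-0.05, -0.  ,  0.  ]), 'w', 0.998, 0.0, 't', 18.475)
[481.4 375.5] [37.5 60.4] -20.4 strip [-20.   8.] px [255  79] ztop 0.07
[620.8 369.7] [45.6 45.6] 1.8 strip [0. 0.] px [373  90] ztop 0.051
[469.8 287.5] [38.  60.1] -4.4 strip [-21.   3.] px [245 157] ztop 0.07
[458.3 198.2] [58.7 37.9] 13.9 strip [-22.  -3.] px [235 228] ztop 0.07
[589.3 191.9] [60.3 37.3] 4.4 strip [-21.  -1.] px [338 234] ztop 0.07
plate mid y 75 -0.08244636116035292
ring 167 ((628.8093872070312, -220.67970275878906), (54.050540924072266, 61.653282165527344), 61.73196029663086)
[589.6 190.5] [35.1 58.3] -0.0 strip [-20.  -1.] px [254 179] ztop 0.072
[470.  291.1] [56.3 36.4] 1.7 strip [-19.  -2.] px [224 215] ztop 0.072
[459.2 195.4] [59.8 36.5] 6.3 strip None px [252 218] ztop 0.072
```

View pics/w7.png

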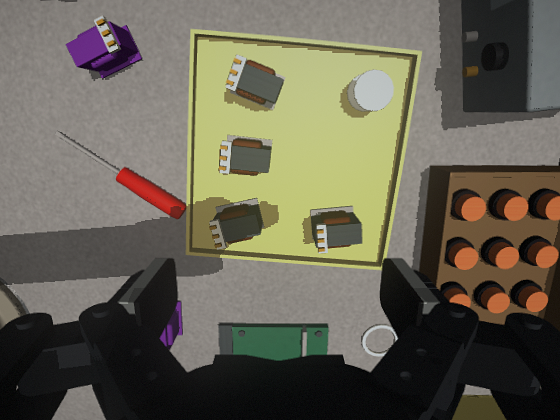

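Wrist view: four coils in the tray at (255,79), (245,157), (235,228) and (338,234), all dark with strips on the robot side, plus the bobbin at (373,90). The purple decoys at (104,47) and (172,322) are outside the tray. The ring is tight again (flats back at 61.7°). Next is the coil at (458,198).

Request:
{"api": "carry_out", "payload": {
  "rows": [
    [[0, 0, 0.11, -27, -35, -45, 1], [0, 0, 0.227, -54, -70, -90, 1], [0, 0, 0.227, -54, -70, -150, 1], [0, 0, 0.227, -54, -70, -200, 1], [0, 0, 0.227, -54, -70, -220, 1]]
  ]
}}

```text
time_s: 19.15
position: [0.4569, 0.1955, 0.1074]
tool_rot: [[-0.234, 0.972, -0.004], [0.972, 0.234, -0.001], [-0.0, -0.004, -1.0]]
wrist_force: [-0.8, -1.3, 0.3]
gripper_width: 1.001
grip_force: 0.0
```

Request:
{"api": "carry_out", "payload": {
  "rows": [
    [[0, 0, 0, 0, 0, -30, 1], [0, 0, 0, 0, 0, -60, 1], [0, 0, 0, 0, 0, -83, 1], [0, 0, 0, 0, 0, -83, 1], [0, 0, 0, 0, 0, -83, 0.5]]
  ]
}}

```text
time_s: 19.77
position: [0.4597, 0.1976, 0.0276]
tool_rot: [[-0.237, 0.971, 0.002], [0.971, 0.237, 0.001], [0.0, 0.002, -1.0]]
wrist_force: [0.8, -1.1, 0.6]
gripper_width: 0.818
grip_force: 0.0
```

Request:
{"api": "carry_out", "payload": {
  "rows": [
    [[0, 0, 0, 0, 0, 0, 0], [0, 0, 0, 0, 0, 0, -0.2], [0, 0, 0, 0, 0, 0, -0.2], [0, 0, 0, 0, 0, 0, -0.2]]
  ],
  "grip_force": 45
}}

```text
time_s: 20.27
position: [0.4596, 0.1984, 0.0278]
tool_rot: [[-0.239, 0.971, 0.002], [0.971, 0.239, 0.001], [0.0, 0.002, -1.0]]
wrist_force: [-1.2, -2.0, 6.1]
gripper_width: 0.691
grip_force: 50.1
```

```bash
python3 -c "
from h import *
print(pose())"
```

```text
(array([0.4596, 0.1984, 0.0278]), 13.83, 'tilt', array([0.002, 0.001]), 'J', array([-71.,  36.,  56., 120., -42.,  46.,  24.]), 'F', array([-1.2, -2. ,  6.1]), 'M', array([-0.34,  0.42, -0.03]), 'w', 0.691, 50.1, 't', 20.275)
```

Request:
{"api": "carry_out", "payload": {
  "rows": [
    [[0, 0, 0, 0, 0, 20, -0.2], [0, 0, 0, 0, 0, 60, -0.2], [0, 0, 0, 0, 0, 110, -0.2], [0, 0, -0.03, 8, -50, 110, -0.2], [0, 0, -0.06, 16, -100, 110, -0.2]]
  ]
}}

```text
time_s: 20.9
position: [0.4747, 0.0986, 0.137]
tool_rot: [[-0.183, 0.983, 0.001], [0.983, 0.183, 0.001], [0.001, 0.001, -1.0]]
wrist_force: [0.7, -0.1, -4.1]
gripper_width: 0.694
grip_force: 51.0
```

Request:
{"api": "carry_out", "payload": {
  "rows": [
    [[0, 0, -0.03, 8, -55, 0, -0.2], [0, 0, -0.06, 16, -110, 0, -0.2], [0, 0, -0.09, 24, -165, 0, -0.2], [0, 0, -0.12, 32, -220, 0, -0.2], [0, 0, -0.15, 40, -275, 0, -0.2]]
  ]
}}

```text
time_s: 21.52
position: [0.5145, -0.1774, 0.1363]
tool_rot: [[-0.031, 1.0, 0.0], [1.0, 0.031, 0.001], [0.001, 0.0, -1.0]]
wrist_force: [0.8, -0.0, -4.1]
gripper_width: 0.697
grip_force: 51.0
```

Request:
{"api": "carry_out", "payload": {
  "rows": [
    [[0, 0, -0.02, 5, -41, 0, -0.2], [0, 0, -0.02, 5, -41, 0, -0.2], [0, 0, -0.02, 5, -41, -40, -0.2], [0, 0, -0.02, 5, -41, -60, -0.2], [0, 0, -0.02, 5, -41, -60, -0.2]]
  ]
}}

```text
time_s: 22.15
position: [0.5185, -0.2156, 0.0749]
tool_rot: [[-0.013, 1.0, -0.004], [1.0, 0.013, 0.002], [0.002, -0.004, -1.0]]
wrist_force: [0.0, -1.0, -3.7]
gripper_width: 0.695
grip_force: 50.8
```

```bash
python3 -c "
from h import *
print(pose(),st(state()['position']))
c=cam('wrist','w8')
"
```

```text
(array([ 0.5185, -0.2156,  0.0749]), 0.75, 'tilt', array([-0.004,  0.002]), 'J', array([-23.,  37.,  56., 110., -38.,  55.,  52.]), 'F', array([ 0. , -1. , -3.7]), 'M', array([ 0.01, -0.01,  0.03]), 'w', 0.695, 50.8, 't', 22.15) [[-0.00392003 -0.05257291]]
```

View pics/w8.png

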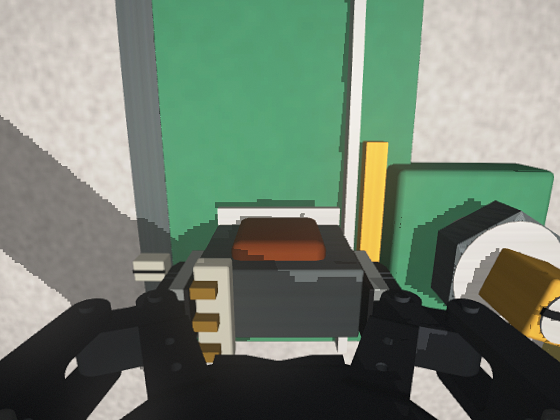

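The coil is held square at (285,290), terminals on the robot's side, with the guide plate at (280,215) just beyond it. I lower and release.

Request:
{"api": "carry_out", "payload": {
  "rows": [
    [[0, 0, 0, 1, -1, -20, -0.2], [0, 0, 0, 1, -1, -36, -0.2], [0, 0, 0, 1, -1, -42.5, -0.2], [0, 0, 0, 1, -1, -42.5, -0.2], [0, 0, 0, 1, -1, -42.5, -0.2]]
  ]
}}

```text
time_s: 22.82
position: [0.5201, -0.2178, 0.0348]
tool_rot: [[-0.012, 1.0, -0.001], [1.0, 0.012, 0.003], [0.003, -0.001, -1.0]]
wrist_force: [-4.6, 3.8, 9.2]
gripper_width: 0.694
grip_force: 52.9
```

Request:
{"api": "carry_out", "payload": {
  "rows": [
    [[0, 0, 0, 0, 0, 0, 0.5], [0, 0, 0, 0, 0, 0, 1], [0, 0, 0, 0, 0, 0, 1], [0, 0, 0, 0, 0, 50, 1], [0, 0, 0, 0, 0, 110, 1]]
  ]
}}

```text
time_s: 23.45
position: [0.52, -0.2179, 0.1442]
tool_rot: [[-0.012, 1.0, -0.003], [1.0, 0.012, 0.0], [0.0, -0.003, -1.0]]
wrist_force: [1.3, 0.2, 1.2]
gripper_width: 1.0
grip_force: 0.0
```

Request:
{"api": "carry_out", "payload": {
  "rows": [
    [[0, 0, 0, 0, 50, 30, 1], [0, 0, 0, 0, 80, 80, 1], [0, 0, 0, 0, 80, 80, 1], [0, 0, 0, 0, 80, 80, 1]]
  ]
}}

```text
time_s: 23.95
position: [0.5203, -0.1383, 0.2235]
tool_rot: [[-0.012, 1.0, -0.0], [1.0, 0.012, -0.0], [0.0, -0.0, -1.0]]
wrist_force: [-0.5, -0.1, 0.5]
gripper_width: 0.999
grip_force: 0.0
```

```bash
cat >> h.py <<'E'
def row(c):
    for o in coils(c,(.46,.553,-.26,.03)): print('row',st(np.array(o[0])/1000).round(4)*1000,'ang',round(o[2]-.75,1),*o[1:])
E
python3 -c "
from h import *
print(pose());c=cam('wrist');row(c)
for o in coils(cam('top'),(.38,.72,.08,.46)):print(*o)
"
```

```text
(array([ 0.5203, -0.1383,  0.2235]), 0.7, 'tilt', array([-0., -0.]), 'J', array([-43.,  26.,  70., 105., -26.,  68.,  36.]), 'F', array([-0.5, -0.1,  0.5]), 'M', array([-0.01,  0.02,  0.01]), 'w', 0.999, 0.0, 't', 23.95)
row [[ -3.1 -55.2]] ang -0.3 [60.1 38.1] 0.4 strip [-21.   0.] px [278 269] ztop 0.077
[623.5 367.9] [42. 41.] 7.1 strip [1. 0.] px [201 170] ztop 0.055
[590.  191.3] [58.4 36. ] 0.5 strip [-20.  -2.] px [254 179] ztop 0.072
[484.1 379. ] [35.3 59.1] -12.9 strip [-19.   5.] px [197 211] ztop 0.073
[471.  288.3] [36.7 58.1] -5.0 strip [-20.   1.] px [224 215] ztop 0.073
```

Request:
{"api": "carry_out", "payload": {
  "rows": [
    [[0, 0, 0.02, 12, 55, 0, 1], [0, 0, 0.03, 24, 110, 0, 1], [0, 0, 0.04, 36, 165, 0, 1], [0, 0, 0.05, 48, 220, 0, 1], [0, 0, 0.065, 60, 275, -20, 1]]
  ]
}}

```text
time_s: 24.68
position: [0.5819, 0.137, 0.2037]
tool_rot: [[-0.075, 0.997, 0.002], [0.997, 0.075, -0.0], [-0.0, 0.002, -1.0]]
wrist_force: [0.1, 0.3, -0.1]
gripper_width: 0.996
grip_force: 0.0
```

Request:
{"api": "carry_out", "payload": {
  "rows": [
    [[0, 0, 0, 9, 55, -10, 1], [0, 0, 0, 9, 55, -50, 1], [0, 0, 0, 9, 55, -80, 1], [0, 0, 0, 9, 55, -80, 1]]
  ]
}}

```text
time_s: 25.18
position: [0.5877, 0.1899, 0.1205]
tool_rot: [[-0.074, 0.997, -0.006], [0.997, 0.074, -0.003], [-0.002, -0.006, -1.0]]
wrist_force: [-0.2, -0.3, 0.3]
gripper_width: 0.998
grip_force: 0.0
```

```bash
python3 -c "
from h import *
print(pose());c=cam('wrist')
for o in coils(c,(.38,.72,.08,.46)):print(*o)
"
```

```text
(array([0.5877, 0.1899, 0.1205]), 4.27, 'tilt', array([-0.006, -0.003]), 'J', array([-62.,  40.,  60., 100., -39.,  64.,  15.]), 'F', array([-0.2, -0.3,  0.3]), 'M', array([-0.05,  0.01,  0.  ]), 'w', 0.998, 0.0, 't', 25.175)
[471.1 287.1] [38.2 59.2] -4.7 strip [-22.   1.] px [83 43] ztop 0.07
[589. 192.] [59.7 38.2] 6.4 strip [-22.   7.] px [283 219] ztop 0.07
```

Request:
{"api": "carry_out", "payload": {
  "rows": [
    [[0, 0, 0.02, 0.5, 0.5, -40, 1], [0, 0, 0.02, 0.5, 0.5, -80, 1], [0, 0, 0.02, 0.5, 0.5, -97.5, 1], [0, 0, 0.02, 0.5, 0.5, -97.5, 1], [0, 0, 0.02, 0.5, 0.5, -97.5, 0.5]]
  ]
}}

```text
time_s: 25.85
position: [0.5918, 0.192, 0.0282]
tool_rot: [[-0.097, 0.995, 0.003], [0.995, 0.097, 0.001], [0.0, 0.003, -1.0]]
wrist_force: [0.1, 0.3, -0.0]
gripper_width: 0.818
grip_force: 0.0
```

Request:
{"api": "carry_out", "payload": {
  "rows": [
    [[0, 0, 0, 0, 0, 0, 0], [0, 0, 0, 0, 0, 0, -0.2], [0, 0, 0, 0, 0, 0, -0.2], [0, 0, 0, 0, 0, 0, -0.2]]
  ]
}}

```text
time_s: 26.35
position: [0.5914, 0.1923, 0.0284]
tool_rot: [[-0.097, 0.995, 0.003], [0.995, 0.097, 0.001], [0.001, 0.003, -1.0]]
wrist_force: [-0.7, -0.6, 7.4]
gripper_width: 0.699
grip_force: 51.0
```

```bash
python3 -c "
from h import *
print(pose())
"
```

```text
(array([0.5914, 0.1923, 0.0284]), 5.56, 'tilt', array([0.003, 0.001]), 'J', array([-59.,  46.,  54., 103., -45.,  55.,  20.]), 'F', array([-0.7, -0.6,  7.4]), 'M', array([-0.08,  0.39,  0.  ]), 'w', 0.699, 51.0, 't', 26.35)
```

Request:
{"api": "carry_out", "payload": {
  "rows": [
    [[0, 0, 0, 0, 0, 20, -0.2], [0, 0, 0, 0, 0, 60, -0.2], [0, 0, 0, 0, 0, 110, -0.2], [0, 0, -0.01, -10, -50, 120, -0.2], [0, 0, -0.02, -20, -100, 130, -0.2]]
  ]
}}

```text
time_s: 26.98
position: [0.5701, 0.0913, 0.158]
tool_rot: [[-0.078, 0.997, 0.002], [0.997, 0.078, 0.0], [0.0, 0.002, -1.0]]
wrist_force: [0.4, 0.4, -2.7]
gripper_width: 0.693
grip_force: 50.2
```

Request:
{"api": "carry_out", "payload": {
  "rows": [
    [[0, 0, -0.01, -10, -55, 0, -0.2], [0, 0, -0.02, -20, -110, 0, -0.2], [0, 0, -0.03, -30, -165, 0, -0.2], [0, 0, -0.04, -40, -220, 0, -0.2], [0, 0, -0.064, -51, -262, 0, -0.2]]
  ]
}}

```text
time_s: 27.6
position: [0.5182, -0.1725, 0.1574]
tool_rot: [[-0.01, 1.0, 0.001], [1.0, 0.01, -0.0], [-0.0, 0.001, -1.0]]
wrist_force: [1.1, -0.1, -3.7]
gripper_width: 0.694
grip_force: 50.2
```

Request:
{"api": "carry_out", "payload": {
  "rows": [
    [[0, 0, 0, 0, 0, 0, -0.2], [0, 0, 0, 0, 0, -40, -0.2], [0, 0, 0, 0, 0, -80, -0.2], [0, 0, 0, 0, 0, -80, -0.2], [0, 0, 0, 0, 0, -80, -0.2]]
  ]
}}

```text
time_s: 28.22
position: [0.5203, -0.17, 0.0779]
tool_rot: [[-0.014, 1.0, 0.002], [1.0, 0.014, -0.001], [-0.001, 0.002, -1.0]]
wrist_force: [0.2, -0.4, -3.3]
gripper_width: 0.694
grip_force: 51.3
```

```bash
python3 -c "
from h import *
print(pose(),st(state()['position']));row(cam('wrist'))
"
```

```text
(array([ 0.5203, -0.17  ,  0.0779]), 0.77, 'tilt', array([ 0.002, -0.001]), 'J', array([-29.,  35.,  58., 112., -38.,  54.,  48.]), 'F', array([ 0.2, -0.4, -3.3]), 'M', array([-0.  , -0.05, -0.02]), 'w', 0.694, 51.3, 't', 28.225) [[-0.00152399 -0.0070036 ]]
row [[-3.8  9.2]] ang 0.1 [70.1 12. ] 0.8 strip [3. 2.] px [275 234] ztop 0.098
row [[-43.7  -0.3]] ang 0.2 [4.5 1.2] 0.9 strip None px [176 267] ztop 0.099
row [[  1.2 -58. ]] ang -7.7 [19.1 51.8] -6.9 strip [-23.   7.] px [284 348] ztop 0.069
```

Request:
{"api": "carry_out", "payload": {
  "rows": [
    [[0, 0, 0, -0.5, 1, -20, -0.2], [0, 0, 0, -0.5, 1, -36, -0.2], [0, 0, 0, -0.5, 1, -42.5, -0.2], [0, 0, 0, -0.5, 1, -42.5, -0.2], [0, 0, 0, -0.5, 1, -42.5, -0.2]]
  ]
}}

```text
time_s: 28.9
position: [0.5176, -0.168, 0.0352]
tool_rot: [[-0.013, 1.0, -0.002], [1.0, 0.013, 0.005], [0.005, -0.002, -1.0]]
wrist_force: [-7.4, 6.0, 18.5]
gripper_width: 0.696
grip_force: 54.4
```

Request:
{"api": "carry_out", "payload": {
  "rows": [
    [[0, 0, 0, 0, 0, 0, 0.5], [0, 0, 0, 0, 0, 0, 1], [0, 0, 0, 0, 0, 0, 1], [0, 0, 0, 0, 0, 50, 1], [0, 0, 0, 0, 0, 110, 1]]
  ]
}}

```text
time_s: 29.52
position: [0.5179, -0.1685, 0.1441]
tool_rot: [[-0.013, 1.0, -0.003], [1.0, 0.013, -0.0], [-0.0, -0.003, -1.0]]
wrist_force: [1.9, 0.7, 0.1]
gripper_width: 1.001
grip_force: 0.0
```

Request:
{"api": "carry_out", "payload": {
  "rows": [
    [[0, 0, 0, 0, 50, 40, 1], [0, 0, 0, 0, 80, 80, 1], [0, 0, 0, 0, 80, 80, 1], [0, 0, 0, 0, 80, 80, 1]]
  ]
}}

```text
time_s: 30.02
position: [0.5181, -0.0891, 0.2232]
tool_rot: [[-0.013, 1.0, -0.001], [1.0, 0.013, -0.0], [-0.0, -0.001, -1.0]]
wrist_force: [-0.4, 0.1, -0.3]
gripper_width: 1.002
grip_force: 0.0
```

```bash
python3 -c "
from h import *
print(pose());c=cam('wrist');row(c)
for o in coils(cam('top'),(.38,.72,.08,.46)):print(*o)
"
```

```text
(array([ 0.5181, -0.0891,  0.2232]), 0.74, 'tilt', array([-0.001, -0.   ]), 'J', array([-51.,  25.,  72., 107., -26.,  68.,  31.]), 'F', array([-0.4,  0.1, -0.3]), 'M', array([ 0.01,  0.03, -0.03]), 'w', 1.002, 0.0, 't', 30.025)
row [[ -1.1 -33. ]] ang 88.7 [86.2 63.3] 89.4 strip [-19.   2.] px [282 293] ztop 0.077
[623.6 371.9] [41.7 42.3] -4.6 strip [0. 0.] px [200 170] ztop 0.055
[482.5 377. ] [35.7 58.4] -17.7 strip [-18.   7.] px [196 211] ztop 0.072
[470.1 286.6] [31.  57.7] -0.6 strip [-19.   0.] px [224 215] ztop 0.072
```

Request:
{"api": "carry_out", "payload": {
  "rows": [
    [[0, 0, 0, -6, 55, -30, 1], [0, 0, 0, -12, 110, -60, 1], [0, 0, 0, -18, 165, -80, 1], [0, 0, 0, -24, 220, -80, 1], [0, 0, 0, -30, 275, -80, 1]]
  ]
}}

```text
time_s: 30.75
position: [0.4881, 0.186, 0.1427]
tool_rot: [[-0.01, 1.0, -0.001], [1.0, 0.01, -0.002], [-0.002, -0.001, -1.0]]
wrist_force: [0.8, -0.4, 0.0]
gripper_width: 0.994
grip_force: 0.0
```

Request:
{"api": "carry_out", "payload": {
  "rows": [
    [[0, 0, -0.03, -10, 50, 0, 1], [0, 0, -0.07, -17, 101, 0, 1], [0, 0, -0.07, -17, 101, 0, 1], [0, 0, -0.07, -17, 101, 0, 1]]
  ]
}}

```text
time_s: 31.25
position: [0.4719, 0.2852, 0.143]
tool_rot: [[0.059, 0.998, -0.001], [0.998, -0.059, -0.002], [-0.002, -0.0, -1.0]]
wrist_force: [-0.0, -1.2, -0.2]
gripper_width: 1.0
grip_force: 0.0
```

```bash
python3 -c "
from h import *
print(pose());c=cam('wrist')
for o in coils(c,(.38,.72,.08,.46)):print(*o)
"
```

```text
(array([0.4719, 0.2852, 0.143 ]), -3.38, 'tilt', array([-0.001, -0.002]), 'J', array([-85.,  36.,  69., 108., -38.,  63.,  -4.]), 'F', array([-0. , -1.2, -0.2]), 'M', array([-0.05, -0.05, -0.01]), 'w', 1.0, 0.0, 't', 31.25)
[481.4 375.7] [38.1 60.4] -20.4 strip [-20.   8.] px [286  68] ztop 0.07
[621.1 369.7] [47.4 47. ] 26.1 strip [-0.  0.] px [496  73] ztop 0.051
[469.9 286.8] [38.6 59.8] -5.4 strip [-20.   8.] px [277 208] ztop 0.07
```

Request:
{"api": "carry_out", "payload": {
  "rows": [
    [[0, 0, -0.02, -1, 1, -50, 1], [0, 0, -0.02, -1, 1, -95, 1], [0, 0, -0.02, -1, 1, -116.5, 1], [0, 0, -0.02, -1, 1, -116.5, 1], [0, 0, -0.02, -1, 1, -116.5, 0.5]]
  ]
}}

```text
time_s: 31.92
position: [0.4722, 0.2881, 0.0289]
tool_rot: [[0.078, 0.997, 0.003], [0.997, -0.078, 0.001], [0.001, 0.002, -1.0]]
wrist_force: [0.7, -0.2, -0.3]
gripper_width: 0.818
grip_force: 0.0
```

Request:
{"api": "carry_out", "payload": {
  "rows": [
    [[0, 0, 0, 0, 0, 0, 0], [0, 0, 0, 0, 0, 0, -0.2], [0, 0, 0, 0, 0, 0, -0.2], [0, 0, 0, 0, 0, 0, -0.2]]
  ]
}}

```text
time_s: 32.42
position: [0.4721, 0.2886, 0.0292]
tool_rot: [[0.077, 0.997, 0.003], [0.997, -0.077, 0.002], [0.002, 0.003, -1.0]]
wrist_force: [-0.4, 0.0, 6.6]
gripper_width: 0.694
grip_force: 50.3
```

```bash
python3 -c "
from h import *
print(pose())
c=cam('top')
P=cloud(c);S=(P[...,:2]-O)@R2*1000
m=(P[...,2]>.066)&(P[...,2]<.09)&(abs(S[...,0])<8)&(S[...,1]>-90)&(S[...,1]<40)
print(np.histogram(S[m][:,1],np.arange(-90,40,5)))
"
```

```text
(array([0.4721, 0.2886, 0.0292]), -4.41, 'tilt', array([0.003, 0.002]), 'J', array([-79.,  43.,  59., 113., -48.,  53.,   1.]), 'F', array([-0.4,  0. ,  6.6]), 'M', array([-0.13,  0.3 , -0.04]), 'w', 0.694, 50.3, 't', 32.425)
(array([0, 0, 0, 0, 3, 6, 7, 4, 8, 3, 0, 0, 0, 3, 5, 5, 5, 7, 5, 0, 0, 0,
       0, 0, 0]), array([-90, -85, -80, -75, -70, -65, -60, -55, -50, -45, -40, -35, -30,
       -25, -20, -15, -10,  -5,   0,   5,  10,  15,  20,  25,  30,  35]))
```

Request:
{"api": "carry_out", "payload": {
  "rows": [
    [[0, 0, 0, 0, 0, 20, -0.2], [0, 0, 0, 0, 0, 60, -0.2], [0, 0, 0, 0, 0, 110, -0.2], [0, 0, 0.01, 6, -50, 120, -0.2], [0, 0, 0.02, 12, -100, 120, -0.2]]
  ]
}}

```text
time_s: 33.1
position: [0.4836, 0.1876, 0.1494]
tool_rot: [[0.054, 0.999, 0.003], [0.999, -0.054, 0.001], [0.002, 0.003, -1.0]]
wrist_force: [1.4, -1.2, -1.8]
gripper_width: 0.697
grip_force: 49.7
```

Request:
{"api": "carry_out", "payload": {
  "rows": [
    [[0, 0, 0.01, 6, -55, 0, -0.2], [0, 0, 0.02, 12, -110, 0, -0.2], [0, 0, 0.03, 18, -165, 0, -0.2], [0, 0, 0.04, 24, -220, 0, -0.2], [0, 0, 0.06, 30, -275, 0, -0.2]]
  ]
}}

```text
time_s: 33.72
position: [0.5127, -0.0884, 0.1483]
tool_rot: [[-0.004, 1.0, 0.001], [1.0, 0.004, 0.001], [0.001, 0.001, -1.0]]
wrist_force: [0.7, -0.2, -2.3]
gripper_width: 0.696
grip_force: 49.7
```

Request:
{"api": "carry_out", "payload": {
  "rows": [
    [[0, 0, 0.01, 5, -35, 0, -0.2], [0, 0, 0.01, 5, -35, -30, -0.2], [0, 0, 0.01, 5, -35, -70, -0.2], [0, 0, 0.01, 5, -35, -70, -0.2], [0, 0, 0.01, 5, -35, -70, -0.2]]
  ]
}}

```text
time_s: 34.35
position: [0.5185, -0.1223, 0.079]
tool_rot: [[-0.013, 1.0, 0.002], [1.0, 0.013, -0.001], [-0.001, 0.002, -1.0]]
wrist_force: [-0.0, -0.6, -2.0]
gripper_width: 0.694
grip_force: 50.5
```

```bash
python3 -c "
from h import *
print(pose(),st(state()['position']))
"
```

```text
(array([ 0.5185, -0.1223,  0.079 ]), 0.74, 'tilt', array([ 0.002, -0.001]), 'J', array([-35.,  34.,  59., 114., -37.,  53.,  43.]), 'F', array([-0. , -0.6, -2. ]), 'M', array([-0.03, -0.04,  0.01]), 'w', 0.694, 50.5, 't', 34.35) [[-0.00264949  0.04071964]]
```

Request:
{"api": "carry_out", "payload": {
  "rows": [
    [[0, 0, 0, 0, 0.5, -20, -0.2], [0, 0, 0, 0, 0.5, -36, -0.2], [0, 0, 0, 0, 0.5, -42, -0.2], [0, 0, 0, 0, 0.5, -42, -0.2], [0, 0, 0, 0, 0.5, -42, -0.2]]
  ]
}}

```text
time_s: 34.98
position: [0.5168, -0.1207, 0.0362]
tool_rot: [[-0.013, 1.0, -0.002], [1.0, 0.013, 0.003], [0.003, -0.002, -1.0]]
wrist_force: [-5.6, 3.8, 12.6]
gripper_width: 0.698
grip_force: 52.8
```

Request:
{"api": "carry_out", "payload": {
  "rows": [
    [[0, 0, 0, 0, 0, 0, 0.5], [0, 0, 0, 0, 0, 0, 1], [0, 0, 0, 0, 0, 0, 1], [0, 0, 0, 0, 0, 50, 1], [0, 0, 0, 0, 0, 110, 1]]
  ]
}}

```text
time_s: 35.6
position: [0.5169, -0.1211, 0.1457]
tool_rot: [[-0.013, 1.0, -0.003], [1.0, 0.013, -0.0], [-0.0, -0.003, -1.0]]
wrist_force: [1.8, 1.6, 0.6]
gripper_width: 0.998
grip_force: 0.0
```

Request:
{"api": "carry_out", "payload": {
  "rows": [
    [[0, 0, 0, -4, 55, 0, 1], [0, 0, 0, -8, 110, 0, 1], [0, 0, 0, -12, 165, 0, 1], [0, 0, 0, -16, 220, 0, 1], [0, 0, 0, -20, 275, 0, 1]]
  ]
}}

```text
time_s: 36.22
position: [0.4974, 0.1556, 0.1454]
tool_rot: [[-0.013, 1.0, 0.001], [1.0, 0.013, 0.0], [0.0, 0.001, -1.0]]
wrist_force: [0.4, -1.0, 0.1]
gripper_width: 0.995
grip_force: 0.0
```

Request:
{"api": "carry_out", "payload": {
  "rows": [
    [[0, 0, -0.05, -8, 55, 0, 1], [0, 0, -0.15, -12, 110, 0, 1], [0, 0, -0.25, -16, 165, 0, 1], [0, 0, -0.25, -16, 205, 0, 1], [0, 0, -0.25, -16, 205, 0, 1]]
  ]
}}

```text
time_s: 36.85
position: [0.4807, 0.3632, 0.1444]
tool_rot: [[0.227, 0.974, 0.0], [0.974, -0.227, -0.0], [-0.0, 0.0, -1.0]]
wrist_force: [0.3, 0.1, -0.0]
gripper_width: 1.001
grip_force: 0.0
```

```bash
cat >> h.py <<'E'
def hist():
    c=cam('top');P=cloud(c);S=(P[...,:2]-O)@R2*1000
    m=(P[...,2]>.066)&(P[...,2]<.09)&(abs(S[...,0])<8)&(S[...,1]>-90)&(S[...,1]<140)
    h,e=np.histogram(S[m][:,1],np.arange(-90,140,5));print([(int(b),int(a)) for a,b in zip(h,e)])
    return c
E
python3 -c "
from h import *
print(pose());c=cam('wrist')
for o in coils(c,(.38,.72,.08,.46)):print(*o)
hist()
"
```

```text
(array([0.4807, 0.3632, 0.1444]), -13.14, 'tilt', array([ 0., -0.]), 'J', array([-86.,  41.,  68., 101., -42.,  67., -19.]), 'F', array([ 0.3,  0.1, -0. ]), 'M', array([-0.02,  0.03,  0.01]), 'w', 1.001, 0.0, 't', 36.85)
[621.2 369.9] [47.3 46.8] 1.5 strip [0. 0.] px [472 154] ztop 0.051
[481.6 376. ] [38.2 60. ] -20.4 strip [-19.   8.] px [277 190] ztop 0.07
[(-90, 0), (-85, 0), (-80, 0), (-75, 0), (-70, 5), (-65, 4), (-60, 8), (-55, 7), (-50, 5), (-45, 3), (-40, 0), (-35, 0), (-30, 0), (-25, 6), (-20, 4), (-15, 7), (-10, 2), (-5, 7), (0, 4), (5, 0), (10, 0), (15, 0), (20, 0), (25, 4), (30, 3), (35, 6), (40, 8), (45, 5), (50, 8), (55, 0), (60, 0), (65, 0), (70, 0), (75, 0), (80, 0), (85, 0), (90, 0), (95, 0), (100, 0), (105, 0), (110, 0), (115, 0), (120, 0), (125, 0), (130, 0)]
```

Request:
{"api": "carry_out", "payload": {
  "rows": [
    [[0, 0, -0.125, 0.5, 12.5, -30, 1], [0, 0, -0.125, 0.5, 12.5, -80, 1], [0, 0, -0.125, 0.5, 12.5, -116, 1], [0, 0, -0.125, 0.5, 12.5, -116, 1], [0, 0, -0.125, 0.5, 12.5, -116, 0.5]]
  ]
}}

```text
time_s: 37.58
position: [0.4836, 0.3703, 0.0311]
tool_rot: [[0.356, 0.934, 0.002], [0.934, -0.356, 0.001], [0.002, 0.002, -1.0]]
wrist_force: [0.6, -0.0, 0.1]
gripper_width: 0.818
grip_force: 0.0
```

Request:
{"api": "carry_out", "payload": {
  "rows": [
    [[0, 0, 0, 0, 0, 0, 0], [0, 0, 0, 0, 0, 0, -0.2], [0, 0, 0, 0, 0, 0, -0.2], [0, 0, 0, 0, 0, 0, -0.2]]
  ]
}}

```text
time_s: 38.08
position: [0.4835, 0.3715, 0.0317]
tool_rot: [[0.354, 0.935, 0.002], [0.935, -0.354, 0.002], [0.003, 0.002, -1.0]]
wrist_force: [-1.1, -1.1, 6.8]
gripper_width: 0.693
grip_force: 50.8
```

```bash
python3 -c "
from h import *
print(pose())
"
```

```text
(array([0.4835, 0.3715, 0.0317]), -20.76, 'tilt', array([0.002, 0.002]), 'J', array([-83.,  49.,  61., 105., -51.,  58., -21.]), 'F', array([-1.1, -1.1,  6.8]), 'M', array([-0.08,  0.44,  0.01]), 'w', 0.693, 50.8, 't', 38.075)
```

Request:
{"api": "carry_out", "payload": {
  "rows": [
    [[0, 0, 0, 0, 0, 20, -0.2], [0, 0, 0, 0, 0, 60, -0.2], [0, 0, 0, 0, 0, 110, -0.2], [0, 0, 0.05, 5, -50, 118, -0.2], [0, 0, 0.1, 10, -100, 118, -0.2]]
  ]
}}

```text
time_s: 38.7
position: [0.4931, 0.2703, 0.1495]
tool_rot: [[0.256, 0.967, 0.003], [0.967, -0.256, 0.001], [0.002, 0.003, -1.0]]
wrist_force: [0.5, 0.2, -3.5]
gripper_width: 0.696
grip_force: 50.0
```

Request:
{"api": "carry_out", "payload": {
  "rows": [
    [[0, 0, 0.05, 5, -55, 0, -0.2], [0, 0, 0.1, 10, -110, 0, -0.2], [0, 0, 0.15, 15, -165, 0, -0.2], [0, 0, 0.2, 20, -220, 0, -0.2], [0, 0, 0.25, 22, -275, 0, -0.2]]
  ]
}}

```text
time_s: 39.33
position: [0.5143, -0.0059, 0.1484]
tool_rot: [[0.011, 1.0, 0.002], [1.0, -0.011, 0.001], [0.001, 0.002, -1.0]]
wrist_force: [0.7, 0.0, -3.6]
gripper_width: 0.695
grip_force: 49.9
```

Request:
{"api": "carry_out", "payload": {
  "rows": [
    [[0, 0, 0.025, 3, -45, 0, -0.2], [0, 0, 0.025, 3, -75, -30, -0.2], [0, 0, 0.025, 3, -75, -70, -0.2], [0, 0, 0.025, 3, -75, -70, -0.2], [0, 0, 0.025, 3, -75, -70, -0.2]]
  ]
}}

```text
time_s: 39.95
position: [0.5173, -0.079, 0.0781]
tool_rot: [[-0.013, 1.0, 0.001], [1.0, 0.013, 0.0], [0.0, 0.001, -1.0]]
wrist_force: [-1.9, 0.4, -2.6]
gripper_width: 0.694
grip_force: 63.5
```

```bash
python3 -c "
from h import *
print(pose(),st(state()['position']))
c=cam('wrist','w9')
"
```

```text
(array([ 0.5173, -0.079 ,  0.0781]), 0.72, 'tilt', array([0.001, 0.   ]), 'J', array([-41.,  33.,  59., 115., -36.,  52.,  38.]), 'F', array([-1.9,  0.4, -2.6]), 'M', array([ 0.21,  0.06, -0.03]), 'w', 0.694, 63.5, 't', 39.95) [[-0.00334994  0.084038  ]]
```

View pics/w9.png

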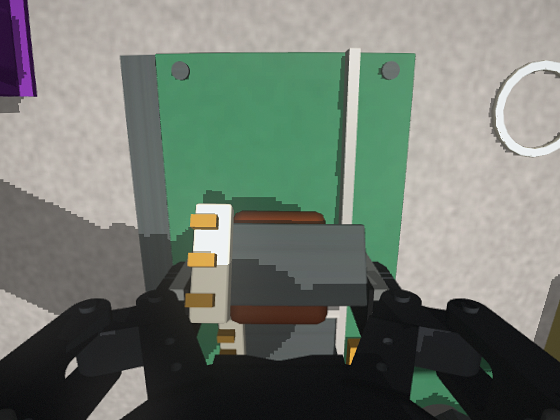

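The view shows the held coil at (280,265), farther forward in the hand than the first one was, with the row behind it at (280,335). I measure that before lowering.

```bash
python3 -c "
from h import *
c=cam('wrist');s=state();P=cloud(c)
W=(P-s['position'])@s['tool_rot']*1000
S=(P[...,:2]-O)@R2*1000
for r in range(195,345,8): print(r,[ (round(float(S[r,u,1])),round(float(P[r,u,2]*1000))) for u in (210,260,300,335)], c['pixels'][r,300])
print(pose())
hist()
print(px(c,[[.52,-.079,.078+.04],[.52,-.07,.12],[.52,-.09,.12]]))
"
```

```text
195 [(101, 12), (101, 11), (101, 14), (101, 13)] [105 145  80]
203 [(121, 111), (96, 12), (96, 12), (96, 12)] [103 142  76]
211 [(119, 114), (114, 96), (114, 94), (90, 12)] [40 54 48]
219 [(118, 119), (112, 98), (112, 99), (85, 12)] [ 39  65 119]
227 [(116, 121), (112, 109), (112, 108), (112, 108)] [ 98 100  92]
235 [(112, 117), (109, 109), (110, 110), (110, 110)] [98 99 92]
243 [(110, 118), (107, 111), (107, 110), (107, 111)] [98 99 94]
251 [(108, 120), (104, 111), (105, 112), (104, 112)] [96 97 90]
259 [(108, 126), (102, 113), (102, 113), (102, 112)] [100 101  95]
267 [(103, 122), (100, 114), (100, 115), (99, 113)] [ 98 100  95]
275 [(101, 123), (98, 116), (97, 116), (97, 116)] [101 102  94]
283 [(98, 123), (95, 118), (95, 117), (95, 118)] [98 99 93]
291 [(97, 127), (93, 118), (93, 118), (92, 117)] [60 61 57]
299 [(97, 131), (90, 119), (91, 120), (91, 120)] [60 61 56]
307 [(92, 127), (84, 114), (84, 114), (60, 76)] [29 44 78]
315 [(90, 128), (82, 115), (82, 115), (58, 78)] [27 42 75]
323 [(9, 12), (77, 113), (78, 114), (15, 21)] [20 30 56]
331 [(2, 12), (43, 69), (43, 70), (9, 22)] [95 95 92]
339 [(-4, 12), (38, 70), (38, 69), (4, 24)] [96 96 93]
(array([ 0.5172, -0.0789,  0.078 ]), 0.74, 'tilt', array([0.001, 0.   ]), 'J', array([-41.,  33.,  59., 115., -36.,  52.,  38.]), 'F', array([ 0. ,  0.2, -2.1]), 'M', array([ 0.21,  0.1 , -0.02]), 'w', 0.696, 63.5, 't', 40.05)
[(-90, 0), (-85, 0), (-80, 0), (-75, 1), (-70, 5), (-65, 6), (-60, 5), (-55, 5), (-50, 4), (-45, 3), (-40, 0), (-35, 0), (-30, 1), (-25, 5), (-20, 6), (-15, 5), (-10, 2), (-5, 8), (0, 3), (5, 0), (10, 0), (15, 0), (20, 1), (25, 7), (30, 6), (35, 3), (40, 1), (45, 1), (50, 0), (55, 0), (60, 0), (65, 0), (70, 0), (75, 0), (80, 0), (85, 0), (90, 0), (95, 0), (100, 0), (105, 0), (110, 0), (115, 0), (120, 0), (125, 0), (130, 0)]
[[289.15623405 313.72214928]
 [289.91476001 293.16277197]
 [288.66410218 344.70650926]]
```

The held coil has swung about 27° about the grip axis (top towards +y), because its lower edge landed on its neighbour. I lift it, move clear to +y, and tilt the tool to bring it upright.

Request:
{"api": "carry_out", "payload": {
  "rows": [
    [[0, 0, 0, 0, 5, 20, -0.2], [0, 0, 0, 0, 15, 60, -0.2], [0, 0, 0, 0, 55, 70, -0.2], [0, 0, 0, 0, 65, 70, -0.2], [0, 0, 0, 0, 65, 70, -0.2]]
  ],
  "grip_force": 60
}}

```text
time_s: 40.72
position: [0.5169, -0.0134, 0.1472]
tool_rot: [[-0.015, 1.0, -0.0], [1.0, 0.015, -0.001], [-0.001, -0.0, -1.0]]
wrist_force: [0.5, -0.8, -2.7]
gripper_width: 0.694
grip_force: 66.0
```

Request:
{"api": "carry_out", "payload": {
  "rows": [
    [[0.12, 0, 0, 0, 0, 0, -0.2], [0.24, 0, 0, 0, 0, 0, -0.2], [0.36, 0, 0, 0, 0, 0, -0.2], [0.47, 0, 0, 0, 0, 0, -0.2], [0.47, 0, 0, 0, 0, 0, -0.2]]
  ]
}}

```text
time_s: 41.35
position: [0.5163, -0.0188, 0.1462]
tool_rot: [[-0.005, 1.0, 0.002], [0.893, 0.004, 0.449], [0.449, 0.004, -0.893]]
wrist_force: [-0.5, -0.5, -2.7]
gripper_width: 0.695
grip_force: 65.9
```

```bash
cat > tilt.py <<'E'
from h import *
c=cam('wrist','w10');s=state();P=cloud(c);S=(P[...,:2]-O)@R2*1000
print(pose(),st(s['position']))
for u in (260,300,335):
    m=np.zeros((420,560),bool);m[205:345,u-6:u+7]=1
    m&=(abs(S[...,1]-st(s['position'])[0,1]*1000)<45)&(P[...,2]>s['position'][2]+.015)
    hsv=cv2.cvtColor(c['pixels'],cv2.COLOR_BGR2HSV);g=m&(hsv[...,1]<50)   # grey core top
    if g.sum()>50:
        y,z=S[g][:,1],P[g][:,2]*1000
        k=np.polyfit(y,z,1);print(u,g.sum(),'slope deg',np.degrees(np.arctan(k[0])).round(1),'y',np.percentile(y,[2,98]).round(1),'z',np.percentile(z,[2,98]).round(1))
row(c);hist()
E
python3 tilt.py
```

```text
(array([ 0.5166, -0.0167,  0.1466]), 0.39, 'tilt', array([0.001, 0.45 ]), 'J', array([-26.,  28.,  52., 111., -49.,  73.,  49.]), 'F', array([ 0.3,  1.3, -2.5]), 'M', array([-0.74,  0.04,  0.  ]), 'w', 0.691, 65.9, 't', 41.4) [[-0.00314533  0.14633797]]
260 1061 slope deg -1.6 y [130.  156.5] z [184.6 187.2]
300 1063 slope deg -2.5 y [129.9 156.5] z [184.4 187.2]
335 1060 slope deg -1.8 y [129.6 156.3] z [184.1 186.9]
[(-90, 0), (-85, 0), (-80, 0), (-75, 0), (-70, 0), (-65, 0), (-60, 0), (-55, 0), (-50, 0), (-45, 0), (-40, 0), (-35, 0), (-30, 0), (-25, 0), (-20, 0), (-15, 0), (-10, 0), (-5, 0), (0, 0), (5, 0), (10, 0), (15, 0), (20, 0), (25, 0), (30, 0), (35, 0), (40, 0), (45, 0), (50, 0), (55, 0), (60, 0), (65, 0), (70, 0), (75, 0), (80, 0), (85, 0), (90, 0), (95, 0), (100, 0), (105, 0), (110, 0), (115, 0), (120, 0), (125, 0), (130, 0)]
```

View pics/w10.png

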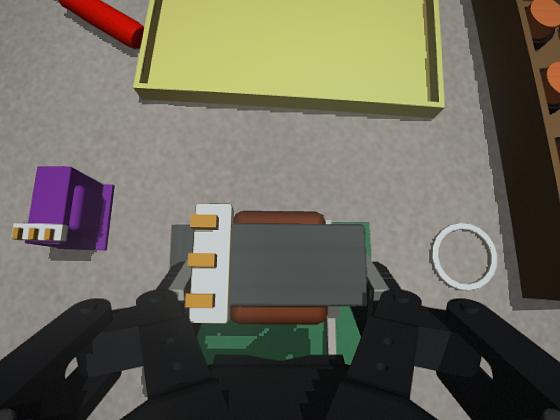

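The coil now reads 2° from level, centred at y≈143 mm, over the free end of the deck. I lower it there.

Request:
{"api": "carry_out", "payload": {
  "rows": [
    [[0.035, 0, 0, 0, 0, -45, -0.2], [0.035, 0, 0, 0, 0, -85, -0.2], [0.035, 0, 0, 0, 0, -105, -0.2], [0.035, 0, 0, 0, 0, -113, -0.2], [0.035, 0, 0, 0, 0, -113, -0.2]]
  ]
}}

```text
time_s: 42.08
position: [0.5178, -0.0136, 0.0349]
tool_rot: [[-0.014, 1.0, 0.001], [0.875, 0.012, 0.483], [0.483, 0.007, -0.875]]
wrist_force: [-0.4, 0.5, -3.1]
gripper_width: 0.694
grip_force: 65.7
```

```bash
python3 tilt.py
```

```text
(array([ 0.5181, -0.0138,  0.0353]), 0.68, 'tilt', array([0.002, 0.483]), 'J', array([-19.,  38.,  44., 114., -59.,  67.,  61.]), 'F', array([-0.7, -0.4, -3.4]), 'M', array([-0.86, -0.01,  0.03]), 'w', 0.692, 65.7, 't', 42.125) [[-0.00162753  0.14922403]]
260 1060 slope deg 0.5 y [133.7 160.2] z [73.3 75.8]
300 1062 slope deg 0.4 y [133.6 160.3] z [73.1 75.7]
335 1054 slope deg 0.5 y [133.6 159.9] z [72.8 75.6]
row [[-16.6 141. ]] ang 13.1 [99.6 55.1] 13.8 strip [-7.  5.] px [239 311] ztop 0.09
[(-90, 0), (-85, 0), (-80, 0), (-75, 0), (-70, 0), (-65, 0), (-60, 0), (-55, 0), (-50, 0), (-45, 0), (-40, 0), (-35, 0), (-30, 0), (-25, 0), (-20, 0), (-15, 0), (-10, 0), (-5, 0), (0, 0), (5, 0), (10, 0), (15, 0), (20, 0), (25, 0), (30, 0), (35, 0), (40, 0), (45, 0), (50, 0), (55, 0), (60, 0), (65, 0), (70, 0), (75, 0), (80, 0), (85, 0), (90, 0), (95, 0), (100, 0), (105, 0), (110, 0), (115, 0), (120, 0), (125, 2), (130, 1)]
```

Request:
{"api": "carry_out", "payload": {
  "rows": [
    [[0, 0, 0, 0, 0, -3, -0.2], [0, 0, 0, 0, 0, -5, -0.2], [0, 0, 0, 0, 0, -5, -0.2]]
  ]
}}

```text
time_s: 42.55
position: [0.5172, -0.0138, 0.0294]
tool_rot: [[-0.013, 1.0, 0.0], [0.875, 0.011, 0.484], [0.484, 0.006, -0.875]]
wrist_force: [0.5, -0.2, -3.9]
gripper_width: 0.689
grip_force: 65.8
```

```bash
python3 tilt.py | head -4
```

```text
(array([ 0.5172, -0.0138,  0.0294]), 0.64, 'tilt', array([0.   , 0.484]), 'J', array([-19.,  39.,  43., 114., -60.,  67.,  62.]), 'F', array([-0.1, -0.1, -2.8]), 'M', array([-0.85, -0.  ,  0.02]), 'w', 0.692, 65.8, 't', 42.6) [[-0.00254143  0.14922172]]
260 1064 slope deg 0.5 y [133.4 159.9] z [67.8 70.3]
300 1063 slope deg 0.5 y [133.4 160. ] z [67.5 70.1]
335 1050 slope deg 0.5 y [133.3 159.7] z [67.4 69.9]
```

Request:
{"api": "carry_out", "payload": {
  "rows": [
    [[0, 0, 0, 0, 0, -1.5, -0.2], [0, 0, 0, 0, 0, -1.5, 0.3], [0, 0, 0, 0, 0, -1.5, 1], [0, 0, 0, 0, 0, -1.5, 1], [0, 0, 0, 0, 0, 40, 1]]
  ]
}}

```text
time_s: 43.28
position: [0.5154, -0.0129, 0.0677]
tool_rot: [[-0.011, 1.0, -0.005], [0.875, 0.012, 0.484], [0.484, 0.001, -0.875]]
wrist_force: [-0.3, 1.0, 0.5]
gripper_width: 0.999
grip_force: 0.0
```

Request:
{"api": "carry_out", "payload": {
  "rows": [
    [[0, 0, 0, 0, 0, 50, 1], [-0.15, 0, 0, 0, 0, 90, 1], [-0.33, 0, 0, 0, 0, 105, 1], [-0.505, 0, 0, 0, 0, 105, 1], [-0.505, 0, 0, 0, 0, 105, 1]]
  ]
}}

```text
time_s: 43.9
position: [0.5179, -0.0071, 0.1742]
tool_rot: [[-0.025, 1.0, -0.0], [1.0, 0.025, 0.002], [0.002, -0.0, -1.0]]
wrist_force: [-0.6, -0.2, -0.4]
gripper_width: 0.998
grip_force: 0.0
```

```bash
python3 - <<'E'
from h import *
print(pose(),st(state()['position']));c=cam('wrist','w11');row(c);t=hist();cv2.imwrite('pics/t11.png',t['pixels'])
a=t['pixels'][150:240,295:415];s=cam('side')['pixels'][215:305,270:410]
cv2.imwrite('pics/c11.png',np.hstack([cv2.resize(a,(400,300),interpolation=2),cv2.resize(s,(400,300),interpolation=2)]))
E
```

```text
(array([ 0.5179, -0.0071,  0.1742]), 1.44, 'tilt', array([-0.   ,  0.002]), 'J', array([-55.,  24.,  65., 111., -26.,  61.,  23.]), 'F', array([-0.6, -0.2, -0.4]), 'M', array([-0.  ,  0.03,  0.  ]), 'w', 0.998, 0.0, 't', 43.9) [[-0.00180316  0.15596824]]
row [[ -3.6 147. ]] ang 0.2 [60.5 39. ] 1.0 strip [-21.   1.] px [278 214] ztop 0.077
row [[-5.4 43.4]] ang 0.8 [60.4 34.4] 1.5 strip [-21.   1.] px [274 330] ztop 0.076
[(-90, 0), (-85, 0), (-80, 0), (-75, 0), (-70, 3), (-65, 3), (-60, 9), (-55, 5), (-50, 6), (-45, 3), (-40, 0), (-35, 0), (-30, 0), (-25, 7), (-20, 4), (-15, 4), (-10, 3), (-5, 6), (0, 3), (5, 0), (10, 0), (15, 0), (20, 0), (25, 4), (30, 6), (35, 5), (40, 5), (45, 5), (50, 8), (55, 0), (60, 1), (65, 0), (70, 0), (75, 0), (80, 0), (85, 0), (90, 0), (95, 0), (100, 0), (105, 0), (110, 0), (115, 0), (120, 0), (125, 0), (130, 0)]
```

View pics/c11.png

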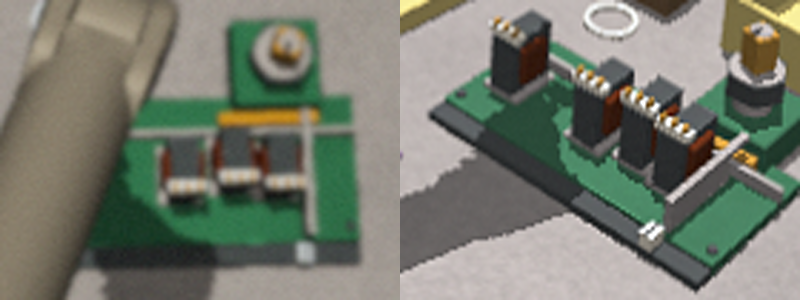

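The crop shows three coils upright by the guide and the fourth standing upright farther left. The middle one seems a little nearer the fence, so I take one look from above the row.

Request:
{"api": "carry_out", "payload": {
  "rows": [
    [[0, 0, -0.012, 0, 0, 50, 1], [0, 0, -0.012, 0, -40, 90, 1], [0, 0, -0.012, 0, -90, 95, 1], [0, 0, -0.012, 0, -110, 95, 1], [0, 0, -0.012, 0, -110, 95, 1]]
  ]
}}

```text
time_s: 44.68
position: [0.5157, -0.1282, 0.2694]
tool_rot: [[0.008, 1.0, 0.0], [1.0, -0.008, 0.001], [0.001, 0.0, -1.0]]
wrist_force: [-0.4, 0.7, 0.5]
gripper_width: 1.007
grip_force: 0.0
```

```bash
python3 - <<'E'
from h import *
print(pose());c=cam('wrist');
P=cloud(c);S=(P[...,:2]-O)@R2*1000;hsv=cv2.cvtColor(c['pixels'],cv2.COLOR_BGR2HSV)
m=((P[...,2]>.062)&(P[...,2]<.09)&(abs(S[...,0])<45)&(S[...,1]>-85)&(S[...,1]<180)&(hsv[...,1]<60)).astype(np.uint8)
m=cv2.morphologyEx(m,cv2.MORPH_OPEN,np.ones((3,3)))
n,l,s,_=cv2.connectedComponentsWithStats(m)
for i in range(1,n):
    if s[i,4]>80: print(s[i],cv2.minAreaRect(S[l==i].astype(np.float32)))
E
```

```text
(array([ 0.5157, -0.1282,  0.2694]), -0.46, 'tilt', array([0.   , 0.001]), 'J', array([-46.,  20.,  70., 102., -20.,  72.,  29.]), 'F', array([-0.4,  0.7,  0.5]), 'M', array([ 0.02, -0.08,  0.04]), 'w', 1.007, 0.0, 't', 44.675)
[ 248   42   63   44 1979] ((-3.270387649536133, 146.13546752929688), (37.86835479736328, 58.93682098388672), 88.3699951171875)
[ 250  158   59   38 1582] ((-5.577854156494141, 40.7238883972168), (37.4888801574707, 59.00693130493164), 89.5079345703125)
[ 260  207   58   37 1476] ((3.586864471435547, -10.455705642700195), (59.85382843017578, 38.165836334228516), 0.49754464626312256)
[ 256  248   55   35 1334] ((-3.3670997619628906, -55.28253173828125), (59.05718231201172, 38.70549011230469), 0.4100049138069153)
```

Row measured (x,y in mm): coil 1 (-3,-55), coil 2 (+4,-10), coil 3 (-6,41), coil 4 (-3,146). I regrip coil 3 and shift it slightly towards the fence and coil 2.

Request:
{"api": "carry_out", "payload": {
  "rows": [
    [[0, 0, 0.021, 0, 6, -50, 1], [0, 0, 0.021, 0, 6, -100, 1], [0, 0, 0.021, 0, 6, -150, 1], [0, 0, 0.021, 0, 6, -200, 1], [0, 0, 0.021, 0, 6, -232, 1]]
  ],
  "grip_force": 45
}}

```text
time_s: 45.35
position: [0.5158, -0.1161, 0.0344]
tool_rot: [[-0.023, 1.0, -0.004], [1.0, 0.023, 0.002], [0.002, -0.004, -1.0]]
wrist_force: [-0.1, -0.3, 0.4]
gripper_width: 1.001
grip_force: 0.0
```

Request:
{"api": "carry_out", "payload": {
  "rows": [
    [[0, 0, 0, 0, 0, 0, 1], [0, 0, 0, 0, 0, 0, 0.3], [0, 0, 0, 0, 0, 0, -0.2], [0, 0, 0, 0, 0, 0, -0.2], [0, 0, 0, 0, 0, 0, -0.2]]
  ]
}}

```text
time_s: 45.98
position: [0.5185, -0.118, 0.039]
tool_rot: [[-0.022, 1.0, 0.003], [1.0, 0.022, 0.0], [0.0, 0.003, -1.0]]
wrist_force: [-0.5, 0.2, 6.8]
gripper_width: 0.693
grip_force: 50.7
```

```bash
python3 -c "
from h import *
print(pose(),st(state()['position']))"
```

```text
(array([ 0.5185, -0.118 ,  0.039 ]), 1.28, 'tilt', array([0.003, 0.   ]), 'J', array([-31.,  35.,  52., 115., -38.,  48.,  44.]), 'F', array([-0.5,  0.2,  6.8]), 'M', array([ 0.08,  0.35, -0.02]), 'w', 0.693, 50.7, 't', 45.975) [[-0.00259184  0.04507027]]
```

Request:
{"api": "carry_out", "payload": {
  "rows": [
    [[0, 0, 0, 0, 0, 4, -0.2], [0, 0, -0.009, 2.5, -3, 5, -0.2], [0, 0, -0.009, 2.5, -3, 5, -0.2], [0, 0, -0.009, 2.5, -3, 0.5, -0.2], [0, 0, -0.009, 2.5, -3, 0.5, -0.2]]
  ]
}}

```text
time_s: 46.6
position: [0.52, -0.1209, 0.039]
tool_rot: [[-0.013, 1.0, 0.0], [1.0, 0.013, 0.002], [0.002, 0.0, -1.0]]
wrist_force: [-2.9, 2.6, 12.0]
gripper_width: 0.691
grip_force: 51.4
```

Request:
{"api": "carry_out", "payload": {
  "rows": [
    [[0, 0, 0, 0, 0, 0, 0.5], [0, 0, 0, 0, 0, 0, 1], [0, 0, 0, 0, 0, 0, 1], [0, 0, 0, 0, 0, 50, 1], [0, 0, 0, 0, 20, 110, 1]]
  ]
}}

```text
time_s: 47.22
position: [0.5187, -0.1022, 0.1477]
tool_rot: [[-0.01, 1.0, -0.002], [1.0, 0.01, -0.001], [-0.001, -0.002, -1.0]]
wrist_force: [1.1, 1.2, 0.5]
gripper_width: 0.999
grip_force: 0.0
```

Request:
{"api": "carry_out", "payload": {
  "rows": [
    [[0, 0, 0, 0, 20, 40, 1], [0, 0, 0, 0, 20, 90, 1], [0, 0, 0, 0, 20, 105, 1], [0, 0, 0, 0, 20, 105, 1]]
  ]
}}

```text
time_s: 47.72
position: [0.52, -0.081, 0.2524]
tool_rot: [[-0.013, 1.0, 0.001], [1.0, 0.013, 0.0], [0.0, 0.001, -1.0]]
wrist_force: [0.3, 0.1, 0.4]
gripper_width: 1.0
grip_force: 0.0
```

```bash
cat > row.py <<'E'
from h import *
print(pose());c=cam('wrist')
P=cloud(c);S=(P[...,:2]-O)@R2*1000;hsv=cv2.cvtColor(c['pixels'],cv2.COLOR_BGR2HSV)
m=((P[...,2]>.062)&(P[...,2]<.09)&(abs(S[...,0])<45)&(S[...,1]>-85)&(S[...,1]<180)&(hsv[...,1]<60)).astype(np.uint8)
m=cv2.morphologyEx(m,cv2.MORPH_OPEN,np.ones((3,3)))
n,l,s,_=cv2.connectedComponentsWithStats(m)
for i in range(1,n):
    if s[i,4]>80: r=cv2.minAreaRect(S[l==i].astype(np.float32));print(s[i],np.round(r[0],1),np.round(r[1],1),round(r[2],1),'z',np.percentile(P[l==i][:,2],[50,95]).round(3))
E
python3 row.py
```

```text
(array([ 0.52  , -0.081 ,  0.2524]), 0.76, 'tilt', array([0.001, 0.   ]), 'J', array([-51.,  20.,  70., 104., -20.,  69.,  25.]), 'F', array([0.3, 0.1, 0.4]), 'M', array([-0.03, -0.  , -0.03]), 'w', 1.0, 0.0, 't', 47.725)
[ 244   94   65   43 1944] [ -3.6 146.9] [37.1 59.5] 89.8 z [0.069 0.077]
[ 248  210   60   38 1581] [-2.  38.9] [59.2 37.4] 1.7 z [0.068 0.077]
[ 255  256   57   36 1452] [  3.6 -10.7] [38.  59.2] 89.4 z [0.068 0.077]
[ 249  295   56   34 1324] [ -3.5 -55.1] [59.8 38. ] 0.7 z [0.068 0.077]
```

Request:
{"api": "carry_out", "payload": {
  "rows": [
    [[0, 0, 0, -2, 40, -30, 1], [0, 0, 0, -2, 65, -70, 1], [0, 0, 0, -2, 65, -120, 1], [0, 0, 0, -2, 65, -170, 1], [0, 0, 0, -2, 65, -213, 1]]
  ]
}}

```text
time_s: 48.4
position: [0.5151, -0.0162, 0.0353]
tool_rot: [[-0.012, 1.0, -0.005], [1.0, 0.012, -0.001], [-0.001, -0.005, -1.0]]
wrist_force: [0.6, 0.5, -0.7]
gripper_width: 0.998
grip_force: 0.0
```

Request:
{"api": "carry_out", "payload": {
  "rows": [
    [[0, 0, 0, 0, 0, 0, 1], [0, 0, 0, 0, 0, 0, 0.3], [0, 0, 0, 0, 0, 0, -0.2], [0, 0, 0, 0, 0, 0, -0.2], [0, 0, 0, 0, 0, 0, -0.2]]
  ]
}}

```text
time_s: 49.02
position: [0.5188, -0.0164, 0.0406]
tool_rot: [[-0.013, 1.0, 0.003], [1.0, 0.013, 0.0], [0.0, 0.003, -1.0]]
wrist_force: [-0.0, -1.0, 6.7]
gripper_width: 0.691
grip_force: 51.2
```

```bash
python3 -c "
from h import *
print(pose(),st(state()['position']))"
```

```text
(array([ 0.5188, -0.0164,  0.0406]), 0.75, 'tilt', array([0.003, 0.   ]), 'J', array([-44.,  34.,  53., 117., -38.,  47.,  32.]), 'F', array([-0. , -1. ,  6.7]), 'M', array([-0.13,  0.43, -0.03]), 'w', 0.691, 51.2, 't', 49.025) [[-0.00095217  0.14664706]]
```

Request:
{"api": "carry_out", "payload": {
  "rows": [
    [[0, 0, 0, 0, 0, 6, -0.2], [0, 0, 0, 0, -18, 8, -0.2], [0, 0, 0, 0, -36, 8, -0.2], [0, 0, 0, 0, -48, 8, -0.2], [0, 0, 0, 0, -54, 8, -0.2]]
  ]
}}

```text
time_s: 49.65
position: [0.5174, -0.0714, 0.0471]
tool_rot: [[-0.011, 1.0, -0.0], [1.0, 0.011, -0.0], [-0.0, -0.0, -1.0]]
wrist_force: [0.2, 0.0, -4.1]
gripper_width: 0.69
grip_force: 50.0
```

Request:
{"api": "carry_out", "payload": {
  "rows": [
    [[0, 0, 0, 0, -3.5, 0, -0.2], [0, 0, 0, 0, -3.5, 0, -0.2], [0, 0, 0, 0, -3.5, -4, -0.2], [0, 0, 0, 0, -3.5, -7.5, -0.2], [0, 0, 0, 0, -3.5, -7.5, -0.2]]
  ]
}}

```text
time_s: 50.28
position: [0.5178, -0.0729, 0.0407]
tool_rot: [[-0.014, 1.0, -0.0], [1.0, 0.014, 0.002], [0.002, -0.0, -1.0]]
wrist_force: [-3.1, 1.9, 10.8]
gripper_width: 0.693
grip_force: 51.7
```

Request:
{"api": "carry_out", "payload": {
  "rows": [
    [[0, 0, 0, 0, 0, 0, 0.5], [0, 0, 0, 0, 0, 0, 1], [0, 0, 0, 0, 0, 0, 1], [0, 0, 0, 0, 0, 50, 1], [0, 0, 0, 0, 0, 110, 1]]
  ]
}}

```text
time_s: 50.9
position: [0.5168, -0.0734, 0.15]
tool_rot: [[-0.013, 1.0, -0.003], [1.0, 0.013, -0.001], [-0.001, -0.003, -1.0]]
wrist_force: [1.8, 1.1, 0.4]
gripper_width: 1.003
grip_force: 0.0
```

Request:
{"api": "carry_out", "payload": {
  "rows": [
    [[0, 0, 0, 0, 0, 40, 1], [0, 0, 0, 0, 0, 90, 1], [0, 0, 0, 0, 0, 105, 1], [0, 0, 0, 0, 0, 105, 1]]
  ]
}}

```text
time_s: 51.4
position: [0.518, -0.0734, 0.2549]
tool_rot: [[-0.014, 1.0, 0.001], [1.0, 0.014, 0.001], [0.001, 0.001, -1.0]]
wrist_force: [1.3, -0.0, -0.0]
gripper_width: 1.003
grip_force: 0.0
```

```bash
python3 row.py
```

```text
(array([ 0.518 , -0.0734,  0.2549]), 0.78, 'tilt', array([0.001, 0.001]), 'J', array([-53.,  19.,  70., 105., -20.,  70.,  24.]), 'F', array([ 1.3, -0. , -0. ]), 'M', array([0.02, 0.01, 0.01]), 'w', 1.003, 0.0, 't', 51.4)
[ 248  164   61   40 1766] [-3.5 90.5] [37.9 59.3] 89.8 z [0.068 0.077]
[ 251  217   59   38 1556] [-1.7 37.5] [38.4 59.2] 89.6 z [0.068 0.077]
[ 257  262   57   35 1433] [  4.  -10.2] [37.3 59.9] 89.4 z [0.068 0.077]
[ 251  300   55   34 1284] [ -3.5 -55. ] [59.1 37.8] 0.5 z [0.068 0.077]
```

```bash
python3 - <<'E'
from h import *
s=cam('side');t=cam('top');w=cam('wrist','wf')
P=cloud(s);S=(P[...,:2]-O)@R2
m=(P[...,2]>.02)&(P[...,2]<.05)&(S[...,0]>-.066)&(S[...,0]<-.035)&(S[...,1]>-.125)&(S[...,1]<-.08)
print('guide -y face',m.sum(),np.percentile(S[m][:,1],[5,25,50]))
for n,c in(('w',w),('t',t)):
    P=cloud(c);m=(P[...,2]>.06)&(P[...,2]<.083)&(np.hypot(P[...,0]-.628,P[...,1]+.22)<.045)
    print(n,'ring',m.sum(),cv2.minAreaRect((P[m][:,:2]*1000).astype(np.float32)) if m.sum()>9 else 0)
cv2.imwrite('pics/final.png',np.hstack([cv2.resize(s['pixels'][205:310,280:420],(400,300),interpolation=2),cv2.resize(w['pixels'],(400,300))]))
E
```

```text
guide -y face 70 [-0.08962844 -0.08865463 -0.08763604]
w ring 1003 ((614.956787109375, -219.33909606933594), (32.391456604003906, 59.3956184387207), 0.7698728442192078)
t ring 126 ((627.5052490234375, -226.34564208984375), (44.00846862792969, 62.709651947021484), 69.54265594482422)
```

View pics/final.png

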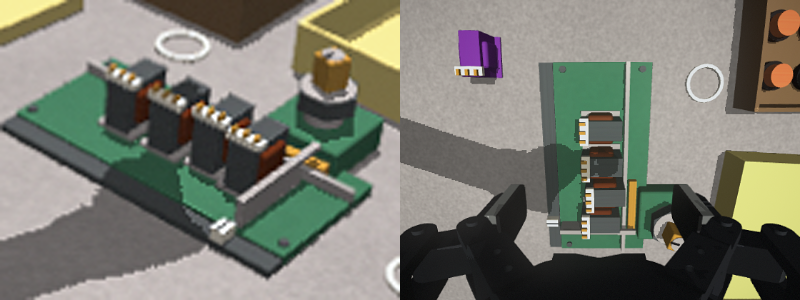

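The final view shows four upright coils in a row, strips to the robot, with the guide level with the index line.

```bash
python3 -c "
from h import *
print(hand_in())"
```

```text
the job is handed in; nothing more can be done
None
```

I handed the job in with no verdict returned: by my measurements the guide is level with the index line to about 1 mm and the ring was tight when checked after tightening. All four coils stand upright in the row (gaps about 1 to 9 mm), terminals to the robot; the fourth tipped in the grip and was set down and replaced.

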